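Fetch the eccentric from behind the parts on the board

TASK

The steel eccentric on the plywood parts board is hemmed in by the brass gauge glass guard, the red wheel and the tin funnel. First clear all three of these to the cork mat, standing just as they stand now; then lay the eccentric flat in the middle of the round steel marking-out plate, and put the guard, wheel and funnel back on the board, each centred on the black pad it came from. Set things down rather than drop them, and do not let the guard or the funnel fall over.

Things in the scene. Friction and masses are not known exactly. Their poses are not given: they have to be found in the camera images.
- guard: Brass gauge glass guard, 72 mm tall, standing upright: a round foot flange 54 mm across and 5 mm thick, and on it a slotted square tube 30 x 30 mm with a closed top, sides along its x and y. Grip the tube by two parallel sides, near the top. 0.1 to 0.2 kg. Origin at the centre of its underside, z up its axis. Starts on the square pad.
- wheel: Red handwheel lying flat: rim 57 mm across and 10 mm high (five thin spokes), and in the middle an upright round boss 20 mm in diameter that reaches 40 mm above the underside; grip it by the boss. About 0.1 to 0.2 kg. Origin at the centre of its underside, z up. Starts on the round pad.
- funnel: Small tin funnel standing mouth down: mouth 60 mm across at the bottom, cone up to 42 mm, then an upright spout 14 mm in diameter from 42 to 75 mm above the underside; grip it by the spout. 0.05 to 0.08 kg. Origin at the centre of its underside, z up. Starts on the hexagonal pad.
- eccentric: Steel eccentric: a grooved disc 50 mm in diameter and 18 mm thick lying flat on the board, with a dark off-centre bore; grip it across its rim, low down, along the board's y. 0.17 to 0.3 kg. Origin at the centre of its underside, z up. A wooden stop is 32 mm from its centre on the board's +x side; guard, wheel and funnel stand 62 mm away on the other three sides, which on which varies.
- board: Fixed plywood parts board, 180 mm along its x, 220 mm along its y, 12 mm thick. Origin at the centre of its underside. The eccentric lies at about x 35, y 0 mm, the black pads at (35, 62), (35, -62) and (-27, 0). Wooden stop 10 x 56 mm at x 72, y 0, its top 30 mm above the table. A loose collar and a nut (24 mm across, 12 mm high) lie near the two corners on the robot's side.
- pad_square: Square black rubber pad, 62 x 62 mm, 3 mm thick, fixed on the board: the guard's own place. Origin at the centre of its underside, so its top is at z +3 mm (15 mm above the table).
- pad_round: Round black rubber pad, 70 mm in diameter, 3 mm thick, fixed on the board: the wheel's own place. Origin at the centre of its underside.
- pad_hex: Hexagonal black rubber pad, 66 mm across flats, 3 mm thick, fixed on the board: the funnel's own place. Origin at the centre of its underside.
- mat: Empty cork mat on the desk to the left or right of the board, fixed, 270 mm along its x and 110 mm along its y, 3 mm thick: the side area, with room for the three parts in a row 85 mm apart along its x. Origin at the centre of its underside.
- plate: Round steel marking-out plate, 100 mm in diameter and 20 mm high, flat top with a fine scribed circle, fixed on the desk on the other side of the board from the mat. Origin at the centre of its underside.

How it is judged:
By the outcome, as a careful person would: the job done as asked, in the order asked, and still so for the second after the job is handed in, with the robot touching nothing.
It also fails if it takes over 141 s, if anything falls off the work surface, if the arm or the gripper's body presses on something with over 40 N, if the wrist force passes 120 N, or if a joint passes its speed limit or range.

ROBOT

A 7-joint arm with a two-finger parallel gripper is mounted at the origin on the work surface. World frame = base frame: x ahead of the robot, y to its left, z up, the work surface at z = 0. Lengths are in mm, angles in rad, forces in N, time in s.
With the tool pointing down it reaches from about 400 to 925 mm from the base axis. Payload 4.1 kg.
Tool frame: the origin (TCP) lies midway between the tips of the shut fingers; the grasp point (between the pads) lies 19 mm behind it; z points along the fingers, y is the line along which they close (so a half turn about z gives the same grasp; the last joint's range is limited). The gripper opens to 85 mm and grips with 20 to 120 N. Pads are 22 mm wide; open, the fingers measure 114 mm over their backs; the gripper's body (76 mm by 85 mm) begins 54 mm behind the grasp point. The pads swing forward as they close: fully open they stand 13 mm farther back than shut.
Start: joints at [-1.283, 0.398, 0.045, 1.537, -0.019, 1.207, -0.051], TCP at [245.181, 602.025, 207.147] pointing down, gripper open.
Joint ranges: [-2.82, 2.82], [-0.49, 2.23], [-1.37, 1.46], [0, 2.46], [-1.36, 4.5], [0.23, 2], [-2.94, 2.94]. Speed limits (rad/s): [2.57, 2.57, 3.14, 3.14, 3.14, 3.14, 3.14].

INTERFACE

Orientations are given as a unit quaternion [w, x, y, z].
In Python, from cell import ctrl gives the robot as it stands.
- The arm moves only by the tool step_arm, never from a script. Its argument "motion" is a list of rows, each a list of 2 entries, a list of its own where there are three numbers: the shift along the tool's x, y, z normalised to -1 to 1, where 1 is 800 mm, then the turn about the tool's z normalised to -1 to 1, where 1 is 180 degrees. In form: [[[tx, ty, tz], yaw], ...]. A call has exactly 10 rows; each row shifts and turns the commanded pose from where the row before left it, along the tool's axes as they then stand; what a row does not reach is not made up. A row lasts 1/10 s, in which the tool goes at most 50 mm and 8.59 degrees, less where a joint would pass 70% of its speed; a pose out of reach is approached as far as the arm can. A call with a number of a shift or a turn outside -1 to 1 is refused whole. A call with a gripper value outside its range is refused whole. "grip" is the opening, from 0 (shut) to 1 (fully open), set as the call begins (left out, the last holds). The fingers move at their own pace and stop on an object; "force" is the grip in N (left out, the last holds). Time passes only in rows, so rows that do not move let the fingers close, or fill a call up. It gives the time, the measured TCP pose, the force, the opening and the grip force at its end, in the units of the state.
- ctrl.state(): the state, without advancing time (a new reading comes with each control period).
- ctrl.camera(name): name is "scene" or "top" or "wrist"; returns a dict with "pixels" (400x640x3 uint8, red, green, blue), "vertical_fov" (degrees; the focal length in pixels is half the picture's height over the tangent of half this angle, whatever the lens; pixels are square), "cx", "cy" (the principal point, pixels), "k1" (the pictures are not rectified: a ray, as slopes to the right and down, at radius r is drawn at 1 + k1 r^2 times it, then the intrinsics apply), "xyz" and "orientation" of the camera in the world. Camera axes: x right, y up, looking along -z (the intrinsics and any distortion apply to the point x, -y, -z); pixel columns grow to the right and rows downward; lengths in mm; the calibration is good to about 2 mm. A picture is of the moment at which its call begins. There is no depth.
- ctrl.sign_off(): hands the job in; it is judged then, once.
Trained networks look in the newest picture that a camera, given by its name, has taken for a name from the list of things; names that differ only in an ending like _2 or _b are one class to them, and where a whole thing is asked for, a point or a joint stands for the part that bears it (a point fixed in the world has none). Each returns a list of dicts, best first, with "conf" (0 to 1); they miss things now and then, are a little off and sometimes report something else, mostly with a low value. They report only what shows in the picture. A call takes as long as a camera call.
- ctrl.masks_of(label, camera): "pixels" (400x640 bool, what is visible of it).
- ctrl.place_of(label, camera): "position" ([x, y, z] in mm, in the coordinates of the camera as it stood for that picture, good to about 4 mm: a listed point, or the origin of a listed thing).
The state is a dict: "time_s": time; "joints": joint angles; "qvel": joint speeds; "effort": joint torques, N m; "ee_pos": TCP position; "tool_rot": TCP orientation; "ft_force": force on the tool from outside, world axes, zero at the start; "wrist_torque": the same for the moment, N m; "finger_gap": opening from 0.0 (shut) to 1.0 (fully open); "gripper_force": force on a finger pad.
Only numpy, scipy, OpenCV 4.12 (cv2) and the standard library are available. Lean on these libraries where they do the work, as an engineer would, in place of code of your own. Each camera call takes 0.05 s, during which the arm holds its last target. There are 200 camera calls.

## Working session

There is one attempt and no reset: what is moved stays moved. The work goes in short steps, Python scripts to look and compute and a tool call to move; the robot and the scene stay as the last step left them, time stands still between calls to the robot, and variables do not carry over. Pictures are saved under pics/ and viewed, at most 14 in all, crops included, and the job is handed in when it is done.

Besides the shell and the picture viewer there is one more tool, called after ">>>" by a JSON object that holds its "method" and its "body", one argument or row to a line. step_arm: Moves the arm, as the interface text tells. Scaled input: -1 to 1 covers 800 mm each way for a shift and 180 degrees each way for a turn. Its arguments: {"type":"object","properties":{"motion":{"type":"array","items":{"type":"array"}},"grip":{"type":"number"},"force":{"type":"number"}},"required":["motion"]}

```bash
mkdir -p pics; cat > h.py <<'E'
import numpy as np, cv2
from cell import ctrl
from scipy.spatial.transform import Rotation as R
def rot(q): return R.from_quat([q[1],q[2],q[3],q[0]])
def snap(n,f=None):
    c=ctrl.camera(n)
    if f: cv2.imwrite('pics/'+f,cv2.cvtColor(c['pixels'],cv2.COLOR_RGB2BGR))
    return c
def place(l,n,c):
    return [(round(d['conf'],2),(rot(c['orientation']).apply(d['position'])+c['xyz']).round(1).tolist()) for d in ctrl.place_of(l,n)[:2]]
def ray(c,u,v,z):
    f=200/np.tan(np.radians(c['vertical_fov'])/2)
    K=np.array([[f,0,c['cx']],[0,f,c['cy']],[0,0,1.]])
    p=cv2.undistortPoints(np.array([[[u,v]]],float),K,np.array([c['k1'],0,0,0.]))[0,0]
    d=rot(c['orientation']).apply([p[0],-p[1],-1]); o=np.array(c['xyz'])
    return (o+d*(z-o[2])/d[2])[:2].round(1)
def proj(c,P):
    f=200/np.tan(np.radians(c['vertical_fov'])/2)
    q=rot(c['orientation']).inv().apply(np.array(P,float)-c['xyz']); x=q[0]/-q[2]; y=-q[1]/-q[2]; s=1+c['k1']*(x*x+y*y)
    return np.array([c['cx']+f*s*x,c['cy']+f*s*y])
E
python3 - <<'E'
from h import *
s=ctrl.state();print(s['ee_pos'],s['tool_rot'],s['time_s'],s['finger_gap'],rot(s['tool_rot']).as_matrix().round(3))
for n in ['top','scene']:
    c=snap(n,n+'0.png');print(n,c['xyz'],c['vertical_fov'],c['k1'])
    for l in ['guard','wheel','funnel','eccentric','board','pad_square','pad_round','pad_hex','mat','plate']: print(l,place(l,n,c))
E
```

```text
[244.90367204 601.35952572 206.05392431] [-1.22424638e-04  1.92141548e-01  9.81366726e-01 -9.79564081e-04] 0.0 1.0016875641084406 [[-0.926  0.377 -0.001]
 [ 0.377  0.926 -0.002]
 [-0.    -0.002 -1.   ]]
top [ 506.1178972   -10.86423431 1007.81885582] 49.76061016457587 -0.053533444771757574
guard [(0.87, [550.0, -26.9, 12.4])]
wheel [(0.93, [625.5, -84.2, 15.6])]
funnel [(0.85, [605.1, 38.3, 16.5])]
eccentric [(0.72, [576.4, -23.7, -1.6]), (0.69, [616.2, -18.5, 12.6])]
board [(0.87, [577.0, -24.4, -0.1])]
pad_square [(0.83, [552.1, -28.3, 16.2])]
pad_round [(0.55, [620.7, -84.2, 16.3])]
pad_hex [(0.45, [605.2, 41.6, 14.7])]
mat [(0.8, [525.8, 303.7, 0.6]), (0.29, [579.4, -23.9, 0.5])]
plate [(0.85, [502.1, -285.5, 2.1])]
scene [922.01806358 310.78467226 748.24608475] 50.56582334942844 0.03691066910781342
guard [(0.87, [553.5, -28.4, 13.2])]
wheel [(0.82, [621.2, -85.1, 16.9])]
funnel [(0.6, [604.6, 37.2, 15.1])]
eccentric [(0.88, [614.4, -24.2, 14.7])]
board [(0.6, [582.0, -28.3, 1.6])]
pad_square [(0.77, [554.7, -30.1, 14.9]), (0.63, [619.5, -83.8, 13.0])]
pad_round [(0.72, [619.4, -82.9, 12.3]), (0.56, [579.8, -27.9, 1.1])]
pad_hex [(0.58, [602.0, 40.4, 10.4])]
mat [(0.95, [523.5, 303.0, -1.4])]
plate [(0.71, [500.7, -286.7, -1.9])]
```

View pics/top0.png

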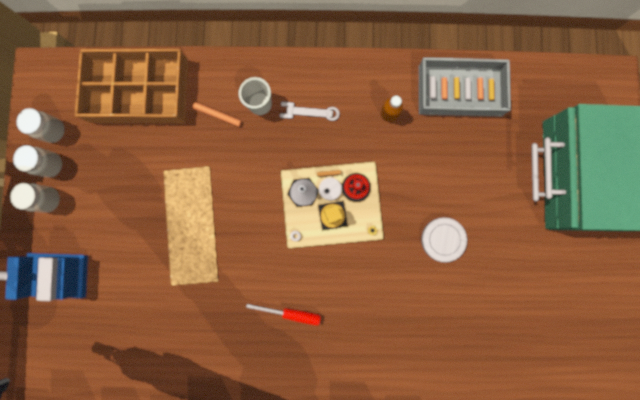

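View pics/scene0.png

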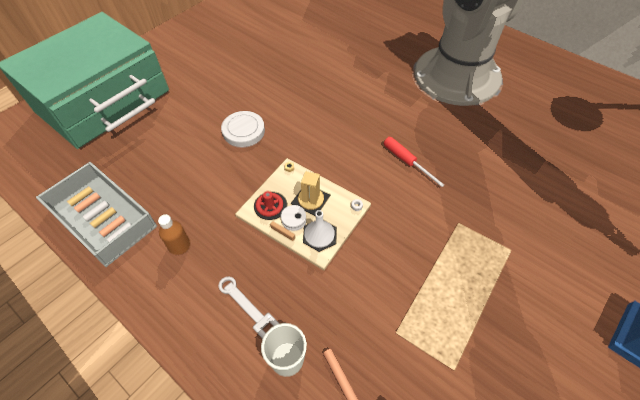

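The board sits at about (579, -26) with yaw of about 7°, the mat is on the left and the plate on the right. In the top picture the funnel is at pixel (302,191), the eccentric at (330,188), the wheel at (356,187) and the guard at (333,215). Next I'll take a closer look with the wrist camera.

>>> {"method": "step_arm", "body": {
  "motion": [
    [[-0.041, -0.036, -0.007], 0],
    [[-0.041, -0.036, -0.007], 0],
    [[-0.041, -0.036, -0.007], 0],
    [[-0.041, -0.036, -0.007], 0],
    [[-0.041, -0.036, -0.007], 0],
    [[-0.041, -0.036, -0.007], 0],
    [[-0.041, -0.036, -0.007], 0],
    [[-0.041, -0.036, -0.007], 0],
    [[-0.041, -0.036, -0.007], 0],
    [[-0.041, -0.036, -0.007], 0]
  ],
  "grip": 1
}}

```text
time_s: 2.1
ee_pos: [440.9, 209.9, 263.7]
tool_rot: [0.0, 0.192, 0.981, 0.0]
ft_force: [0.3, 0.1, 0.3]
finger_gap: 1.0
gripper_force: 0.0
```

>>> {"method": "step_arm", "body": {
  "motion": [
    [[-0.041, -0.036, -0.007], 0],
    [[-0.041, -0.036, -0.007], 0],
    [[-0.041, -0.036, -0.007], 0],
    [[-0.041, -0.036, -0.007], 0],
    [[-0.041, -0.036, -0.007], 0],
    [[-0.041, -0.036, -0.007], -0.042],
    [[0, 0, 0], -0.042],
    [[0, 0, 0], -0.042],
    [[0, 0, 0], -0.042],
    [[0, 0, 0], 0]
  ]
}}

```text
time_s: 3.1
ee_pos: [557.1, -21.9, 296.6]
tool_rot: [0.0, -0.069, 0.998, 0.0]
ft_force: [-0.3, -0.6, 0.6]
finger_gap: 0.999
gripper_force: 0.0
```

```bash
cat >> h.py <<'E'
def yaw(s):
    x=rot(s['tool_rot']).as_matrix()[:,0]; return np.degrees(np.arctan2(x[1],x[0]))
E
python3 - <<'E'
from h import *
s=ctrl.state();print(s['time_s'],s['ee_pos'],yaw(s),s['joints'])
c=snap('wrist','w1.png');print(c['xyz'],c['vertical_fov'])
for l in ['guard','wheel','funnel','eccentric','board','pad_square','pad_round','pad_hex']: print(l,place(l,'wrist',c))
E
```

```text
3.1 [557.05666596 -21.94493208 296.63643839] -172.10998662193705 [-0.43711999  0.19134236  0.4721258   1.64163808 -0.089468    1.32986429
  1.75747508]
[482.89070685 -31.364312   463.41286854] 65.3311799504511
guard [(0.59, [554.1, -29.1, 15.5])]
wheel [(0.7, [622.6, -86.7, 11.9])]
funnel [(0.6, [606.3, 41.0, 16.4]), (0.33, [580.3, -27.2, 3.1])]
eccentric [(0.81, [611.7, -21.1, 12.9])]
board [(0.76, [581.2, -25.1, 1.9])]
pad_square []
pad_round [(0.89, [620.8, -80.6, 15.6])]
pad_hex []
```

View pics/w1.png

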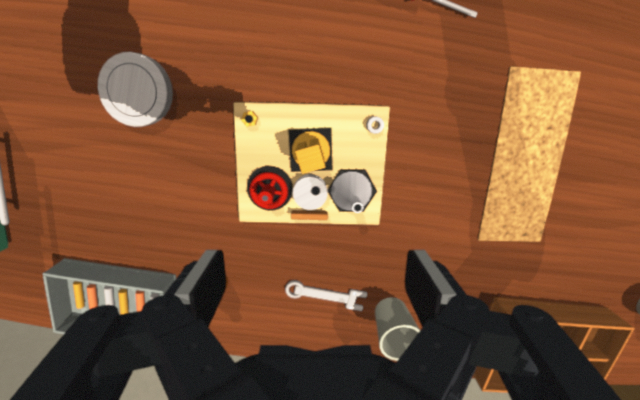

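```bash
python3 - <<'E'
from h import *
ctrl_c=snap('wrist');c=ctrl_c
im=cv2.cvtColor(c['pixels'],cv2.COLOR_RGB2BGR)
cv2.imwrite('pics/w2.png',cv2.resize(im[95:230,230:395],None,fx=4.4,fy=4.4,interpolation=cv2.INTER_CUBIC))
import pickle;pickle.dump(c,open('w2.pkl','wb'))
P=[ray(c,u,v,12) for u,v in [(234,103),(390,107),(380.5,224),(239,222)]];print(P,np.mean(P,0))
for l,z in [('plate',20),('mat',3)]:
  for n in ['wrist','top']:
    cc=c if n=='wrist' else snap(n)
    m=ctrl.masks_of(l,n)[0]['pixels'].astype(np.uint8)
    cn=max(cv2.findContours(m,0,1)[0],key=cv2.contourArea)
    if l=='mat':
        b=cv2.boxPoints(cv2.minAreaRect(cn)); Q=np.array([ray(cc,*p,z) for p in b]);print(n,l,Q.tolist(),Q.mean(0))
    else:
        Q=np.array([ray(cc,*p[0],z) for p in cn],np.float32);print(n,l,cv2.minEnclosingCircle(Q),cv2.fitEllipse(Q))
for l in ['wheel','funnel','eccentric','pad_round','pad_hex','guard']:
    ctrl.camera('wrist')
    print(l,place(l,'wrist',c))
E
```

```text
[array([ 505.2, -142.2]), array([480.3,  75.2]), array([656.2,  97.1]), array([ 683.5, -122.8])] [581.3   -23.175]
wrist plate ((505.6078186035156, -280.2166442871094), 54.22298812866211) ((504.7582092285156, -280.3135070800781), (97.83641052246094, 106.65960693359375), 5.429378986358643)
top plate ((504.0, -282.6499938964844), 53.09446334838867) ((503.4069519042969, -282.8460998535156), (95.80477905273438, 104.27986145019531), 5.564291477203369)
wrist mat [[664.9, 261.0], [387.8, 234.7], [386.9, 345.4], [674.5, 391.7]] [528.525 308.2  ]
top mat [[655.3, 374.8], [664.0, 264.3], [395.0, 236.8], [385.3, 344.9]] [524.9 305.2]
wheel [(0.97, [620.4, -83.6, 12.6])]
funnel [(0.94, [603.4, 37.5, 13.0])]
eccentric [(0.61, [616.8, -22.3, 15.0])]
pad_round [(0.58, [621.2, -82.0, 15.5])]
pad_hex []
guard [(0.71, [557.0, -26.4, 17.5])]
```

View pics/w2.png

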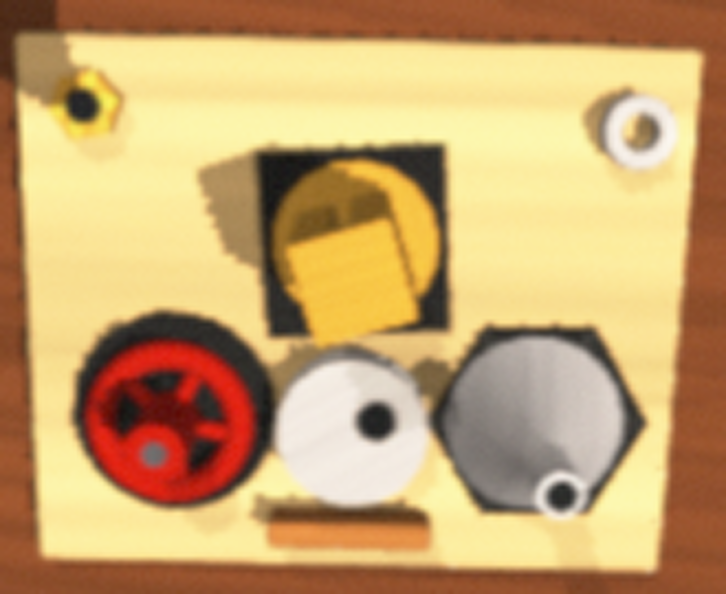

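The crop shows the guard's tube turned on its pad: its top corners are at about (283,245), (388,218), (420,322) and (316,347). The spout tip is at (561,494), the boss top at (153,455) and the eccentric's centre at (352,427).

```bash
python3 - <<'E'
from h import *
import pickle;c=pickle.load(open('w2.pkl','rb'))
g=lambda u,v,z: ray(c,u/4.4+230-.4,v/4.4+95-.4,z)
def show(n,pts,z):
    P=np.array([g(*p,z) for p in pts]);print(n,P.mean(0).round(1),[ (round(float(np.hypot(*(P[(i+1)%len(P)]-P[i]))),1),round(float(np.degrees(np.arctan2(*(P[(i+1)%len(P)]-P[i])[::-1]))),1)) for i in range(len(P))])
show('guardtop',[(283,245),(388,218),(420,322),(316,347)],87)
show('board',[(18,35),(703,50),(657,570),(42,556)],12)
show('sq',[(262,152),(444,146),(449,326),(270,333)],15)
show('round',[(75,410),(172,311),(272,408),(172,506)],15)
show('hex',[(485,328),(597,328),(645,425),(588,512),(482,512),(435,415)],15)
show('ecc',[(275,427),(352,350),(430,427),(352,506)],30)
show('spout',[(561,494)],90);show('boss',[(153,455)],55)
show('flange',[(272,240),(357,158),(440,242)],20)
show('rim',[(78,410),(172,341),(257,420),(175,505)],25)
b=np.array([581,-25.])
for yw in (5,6,7,8):
    M=R.from_euler('z',yw,degrees=True).as_matrix()[:2,:2]
    print(yw,[(b+M@p).round(1).tolist() for p in [(35,62),(35,-62),(-27,0),(35,0)]])
E
```

```text
guardtop [555.2 -27.4] [(29.9, 112.4), (30.5, 25.1), (30.0, -68.3), (30.1, -155.2)]
board [580.6 -24.2] [(218.3, 96.7), (178.9, 6.6), (218.8, -83.5), (178.2, -173.6)]
sq [554.8 -27.2] [(58.6, 99.8), (59.3, 10.4), (59.8, -79.8), (59.7, -170.8)]
round [620.6 -81.4] [(48.7, 142.6), (46.7, 52.1), (50.3, -37.2), (47.0, -129.8)]
hex [607.4  42.8] [(37.6, 98.0), (38.4, 36.1), (36.5, -21.9), (37.0, -82.1), (39.1, -146.6), (34.3, 159.7)]
ecc [614.  -20.3] [(36.5, 143.6), (36.6, 52.4), (37.9, -35.1), (37.5, -129.6)]
spout [607.2  40.6] [(0.0, 0.0)]
boss [623.8 -81.6] [(0.0, 0.0)]
flange [545.3 -28.4] [(38.1, 141.5), (38.0, 52.9), (54.4, -82.7)]
rim [621.  -80.6] [(40.0, 134.0), (38.4, 53.2), (41.6, -35.6), (45.7, -129.4)]
5 [[610.5, 39.8], [621.3, -83.7], [554.1, -27.4], [615.9, -21.9]]
6 [[609.3, 40.3], [622.3, -83.0], [554.1, -27.8], [615.8, -21.3]]
7 [[608.2, 40.8], [623.3, -82.3], [554.2, -28.3], [615.7, -20.7]]
8 [[607.0, 41.3], [624.3, -81.5], [554.3, -28.8], [615.7, -20.1]]
```

```bash
cat > t.py <<'E'
# t.py sentx senty sentz sentyaw(normalised sums, shift at the yaw before turn) then target x y z per leg
import sys,json,os
from h import *
C=json.load(open('cmd.json')) if os.path.exists('cmd.json') else [557.5,-22.6,296.7,188.09]
a=list(map(float,sys.argv[1:]))
def ax(y): y=np.radians(y);return np.array([[np.cos(y),np.sin(y),0],[np.sin(y),-np.cos(y),0],[0,0,-1]]).T
C[:3]=(np.array(C[:3])+ax(C[3])@(np.array(a[:3])*800)).tolist(); C[3]-=a[3]*180
json.dump(C,open('cmd.json','w'))
s=ctrl.state();print('cmd',np.round(C,1),'meas',s['ee_pos'].round(1),round(yaw(s)%360,1),s['time_s'],'gap',round(s['finger_gap'],3))
p=np.array(C[:3])
for i in range(4,len(a),3):
    t=np.array(a[i:i+3]);d=ax(C[3]).T@(t-p)/800;print('to',t,'shift',d.round(4),'rows>=',int(np.ceil(np.linalg.norm(d)*800/48)));p=t
E
python3 t.py 0 0 0 0 607.2 40.9 200 607.2 40.9 62
```

```text
cmd [557.5 -22.6 296.7 188.1] meas [557.  -21.8 296.6] 187.9 4.5 gap 1.002
to [607.2  40.9 200. ] shift [-0.0727  0.0698  0.1209] rows>= 3
to [607.2  40.9  62. ] shift [0.     0.     0.1725] rows>= 3
```

>>> {"method": "step_arm", "body": {
  "motion": [
    [[-0.018, 0.0175, 0.03], 0],
    [[-0.018, 0.0175, 0.03], 0],
    [[-0.018, 0.0175, 0.03], 0],
    [[-0.018, 0.0175, 0.03], 0],
    [[0, 0, 0.035], 0],
    [[0, 0, 0.035], 0],
    [[0, 0, 0.035], 0],
    [[0, 0, 0.035], 0],
    [[0, 0, 0.033], 0],
    [[0, 0, 0], 0]
  ],
  "grip": 1
}}

```text
time_s: 5.5
ee_pos: [603.0, 41.6, 58.5]
tool_rot: [-0.004, -0.069, 0.998, -0.0]
ft_force: [-0.2, 0.6, 0.8]
finger_gap: 1.004
gripper_force: 0.0
```

>>> {"method": "step_arm", "body": {
  "motion": [
    [[0, 0, 0], 0],
    [[0, 0, 0], 0],
    [[0, 0, 0], 0],
    [[0, 0, 0], 0],
    [[0, 0, 0], 0],
    [[0, 0, 0], 0],
    [[0, 0, 0], 0],
    [[0, 0, 0], 0],
    [[0, 0, 0], 0],
    [[0, 0, 0], 0]
  ],
  "grip": 0,
  "force": 35
}}

```text
time_s: 6.5
ee_pos: [607.1, 41.1, 62.8]
tool_rot: [0.001, -0.069, 0.998, -0.0]
ft_force: [0.3, -1.0, 5.7]
finger_gap: 0.124
gripper_force: 34.5
```

```bash
python3 t.py -.072 .07 .293 0 607.2 40.9 160 609.5 314 160 609.5 314 50.5;  python3 -c "
from h import *
s=ctrl.state();print(s['ft_force'],s['gripper_force'])"
```

```text
cmd [606.6  40.9  62.3 188.1] meas [607.1  41.1  62.8] 187.9 6.5 gap 0.124
to [607.2  40.9 160. ] shift [-0.0007 -0.0002 -0.1221] rows>= 3
to [609.5 314.  160. ] shift [-0.0509  0.3376  0.    ] rows>= 6
to [609.5 314.   50.5] shift [0.     0.     0.1369] rows>= 3
[ 0.25282802 -0.97905003  5.72514461] 34.470555782318115
```

>>> {"method": "step_arm", "body": {
  "motion": [
    [[0, 0, -0.01], 0],
    [[0, 0, -0.022], 0],
    [[0, 0, -0.03], 0],
    [[0, 0, -0.03], 0],
    [[0, 0, -0.03], 0],
    [[-0.002, 0.012, 0], 0],
    [[-0.004, 0.028, 0], 0],
    [[-0.006, 0.04, 0], 0],
    [[-0.006, 0.04, 0], 0],
    [[-0.006, 0.04, 0], 0]
  ]
}}

```text
time_s: 7.5
ee_pos: [606.2, 173.2, 158.2]
tool_rot: [-0.001, -0.069, 0.998, 0.0]
ft_force: [-0.1, -0.4, -0.9]
finger_gap: 0.125
gripper_force: 34.1
```

>>> {"method": "step_arm", "body": {
  "motion": [
    [[-0.006, 0.04, 0], 0],
    [[-0.006, 0.04, 0], 0],
    [[-0.006, 0.04, 0], 0],
    [[-0.005, 0.03, 0], 0],
    [[-0.003, 0.02, 0], 0],
    [[-0.001, 0.008, 0.01], 0],
    [[0, 0, 0.03], 0],
    [[0, 0, 0.03], 0],
    [[0, 0, 0.024], 0],
    [[0, 0, 0.015], 0]
  ]
}}

```text
time_s: 8.5
ee_pos: [608.2, 312.7, 69.8]
tool_rot: [-0.002, -0.068, 0.998, -0.001]
ft_force: [-0.2, 0.1, -1.3]
finger_gap: 0.124
gripper_force: 34.1
```

```bash
python3 t.py -.051 .338 -.013 0 609.5 314 51 609.5 314 50.3;  python3 -c "
from h import *
s=ctrl.state();print(s['ft_force'],s['gripper_force'])
c=snap('wrist','w3.png')
print(place('funnel','wrist',c),place('mat','wrist',c),place('funnel','top',snap('top')))"
```

```text
cmd [609.  314.4  72.7 188.1] meas [608.2 312.7  69.8] 187.8 8.5 gap 0.124
to [609.5 314.   51. ] shift [-0.0006 -0.0006  0.0271] rows>= 1
to [609.5 314.   50.3] shift [0.     0.     0.0009] rows>= 1
[-0.19441325  0.08340126 -1.33747651] 34.107606410980225
[(0.76, [604.3, 310.5, 24.3])] [(0.9, [524.1, 307.1, 1.4])] [(0.73, [606.8, 311.2, 27.4])]
```

View pics/w3.png

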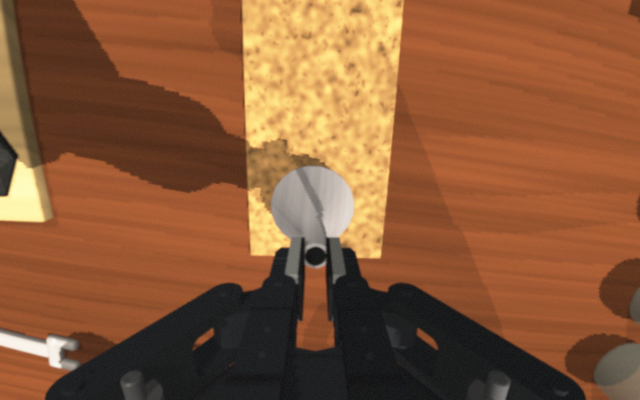

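>>> {"method": "step_arm", "body": {
  "motion": [
    [[0, 0, 0.008], 0],
    [[0, 0, 0.008], 0],
    [[0, 0, 0.006], 0],
    [[0, 0, 0.003], 0],
    [[0, 0, 0.002], 0],
    [[0, 0, 0.001], 0],
    [[0, 0, 0], 0],
    [[0, 0, 0], 0],
    [[0, 0, 0], 0],
    [[0, 0, 0], 0]
  ]
}}

```text
time_s: 9.75
ee_pos: [610.1, 314.8, 51.0]
tool_rot: [0.001, -0.069, 0.998, 0.0]
ft_force: [-0.3, -1.8, 6.0]
finger_gap: 0.124
gripper_force: 35.0
```

>>> {"method": "step_arm", "body": {
  "motion": [
    [[0, 0, 0], 0],
    [[0, 0, 0], 0],
    [[0, 0, 0], 0],
    [[0, 0, 0], 0],
    [[0, 0, 0], 0],
    [[0, 0, 0], 0],
    [[0, 0, 0], 0],
    [[0, 0, -0.01], 0],
    [[0, 0, -0.03], 0],
    [[0, 0, -0.05], 0]
  ],
  "grip": 1
}}

```text
time_s: 10.75
ee_pos: [607.5, 314.2, 120.6]
tool_rot: [-0.003, -0.069, 0.998, -0.001]
ft_force: [0.1, 0.2, 0.4]
finger_gap: 1.001
gripper_force: 0.0
```

```bash
python3 t.py 0 0 -.062 0 609 314 200 622.8 -81.8 200 622.8 -81.8 30;  python3 -c "
from h import *
c=snap('top');print(place('funnel','top',c))
c=snap('scene');print(place('funnel','scene',c))"
```

```text
cmd [609.  314.4 122.3 188.1] meas [607.5 314.2 120.6] 187.9 10.75 gap 1.001
to [609. 314. 200.] shift [ 0.0001 -0.0005 -0.0971] rows>= 2
to [622.8 -81.8 200. ] shift [ 0.0525 -0.4923  0.    ] rows>= 9
to [622.8 -81.8  30. ] shift [0.     0.     0.2125] rows>= 4
[(0.66, [605.3, 313.7, 3.1])]
[(0.71, [606.4, 316.5, 1.8]), (0.54, [552.5, -26.6, 15.0])]
```

>>> {"method": "step_arm", "body": {
  "motion": [
    [[0, 0, -0.04], 0],
    [[0, 0, -0.04], 0],
    [[0.001, -0.01, -0.017], 0],
    [[0.003, -0.03, 0], 0],
    [[0.0055, -0.051, 0], 0],
    [[0.0055, -0.051, 0], 0],
    [[0.0055, -0.051, 0], 0],
    [[0.0055, -0.051, 0], 0],
    [[0.0055, -0.051, 0], 0],
    [[0.0055, -0.051, 0], 0]
  ]
}}

```text
time_s: 11.95
ee_pos: [617.0, 34.4, 198.3]
tool_rot: [-0.001, -0.069, 0.998, -0.0]
ft_force: [1.1, 0.3, 0.1]
finger_gap: 1.003
gripper_force: 0.0
```

>>> {"method": "step_arm", "body": {
  "motion": [
    [[0.0055, -0.051, 0], 0],
    [[0.0055, -0.051, 0], 0],
    [[0.005, -0.03, 0], 0],
    [[0.0, -0.014, 0], 0],
    [[0, 0, 0.045], 0],
    [[0, 0, 0.05], 0],
    [[0, 0, 0.05], 0],
    [[0, 0, 0.04], 0],
    [[0, 0, 0.02], 0],
    [[0, 0, 0.007], 0]
  ]
}}

```text
time_s: 12.95
ee_pos: [620.2, -79.4, 27.8]
tool_rot: [-0.002, -0.07, 0.998, 0.001]
ft_force: [-0.1, 0.9, 1.6]
finger_gap: 1.0
gripper_force: 0.0
```

>>> {"method": "step_arm", "body": {
  "motion": [
    [[0, 0, 0], 0],
    [[0, 0, 0], 0],
    [[0, 0, 0], 0],
    [[0, 0, 0], 0],
    [[0, 0, 0], 0],
    [[0, 0, 0], 0],
    [[0, 0, 0], 0],
    [[0, 0, 0], 0],
    [[0, 0, 0], 0],
    [[0, 0, 0], 0]
  ],
  "grip": 0,
  "force": 50
}}

```text
time_s: 13.95
ee_pos: [622.4, -80.8, 31.0]
tool_rot: [0.001, -0.069, 0.998, 0.0]
ft_force: [-1.6, -0.6, 6.0]
finger_gap: -0.002
gripper_force: 2.8
```

```bash
python3 t.py .053 -.492 .115 0 622.8 -81.8 130 525 305 130 525 305 18.3;  python3 -c "
from h import *
s=ctrl.state();print(s['ft_force'],s['gripper_force'])"
```

```text
cmd [622.4 -81.3  30.3 188.1] meas [622.4 -80.8  31. ] 187.9 13.95 gap -0.002
to [622.8 -81.8 130. ] shift [-0.0004 -0.0008 -0.1246] rows>= 3
to [525. 305. 130.] shift [0.053  0.4959 0.    ] rows>= 9
to [525.  305.   18.3] shift [0.     0.     0.1396] rows>= 3
[-1.63107249 -0.60266315  5.97243177] 2.7973975986242294
```

The gap reads zero, so the fingers missed the boss. I'll take another look.

```bash
python3 -c "
from h import *
c=snap('wrist','w4.png');print(place('wheel','wrist',c))
c=snap('scene');print(place('wheel','scene',c))
u,v=proj(c,[622,-82,20]).astype(int);im=cv2.cvtColor(c['pixels'],cv2.COLOR_RGB2BGR)
w=cv2.imread('pics/w4.png')
a=cv2.resize(im[v-60:v+60,u-60:u+60],(400,400),interpolation=2);b=cv2.resize(w[120:280,240:400],(400,400),interpolation=2)
cv2.imwrite('pics/x4.png',np.hstack([a,b]))"
```

```text
[(0.72, [620.2, -82.8, 12.9])]
[(0.91, [621.8, -84.9, 17.1])]
```

View pics/x4.png

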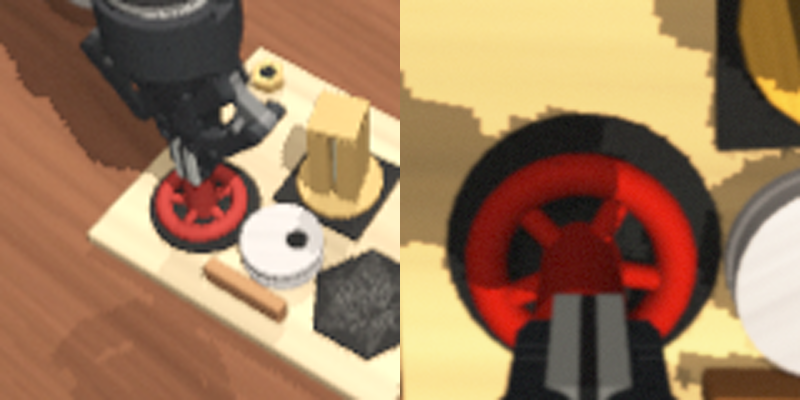

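```bash
python3 -c "
from h import *
s=ctrl.state();print(s['finger_gap'],s['gripper_force'],s['ft_force'],s['wrist_torque'])
c=snap('wrist')
for p in [(622.4,-81.3,30.3),(622.4,-81.3,49),(623,-81.5,55),(613,-81.5,55),(623,-71.5,55),(623,-91.5,55),(613,-81.5,25),(633,-81.5,25),(594.5,-81.5,20),(651,-81.5,20),(623,-53,20)]: print(p,proj(c,p).round(0))
im=cv2.cvtColor(c['pixels'],cv2.COLOR_RGB2BGR)
cv2.imwrite('pics/x5.png',cv2.resize(im[160:360,220:420],(600,600),interpolation=2))
"
```

```text
0.0010811725628896136 2.7976196631789207 [-0.01961576 -0.10844071  5.04346503] [-0.08039216  0.1344612   0.01978036]
(622.4, -81.3, 30.3) [312. 231.]
(622.4, -81.3, 49) [312. 246.]
(623, -81.5, 55) [311. 252.]
(613, -81.5, 55) [314. 234.]
(623, -71.5, 55) [331. 254.]
(623, -91.5, 55) [292. 250.]
(613, -81.5, 25) [314. 213.]
(633, -81.5, 25) [310. 243.]
(594.5, -81.5, 20) [319. 181.]
(651, -81.5, 20) [306. 265.]
(623, -53, 20) [357. 231.]
```

View pics/x5.png

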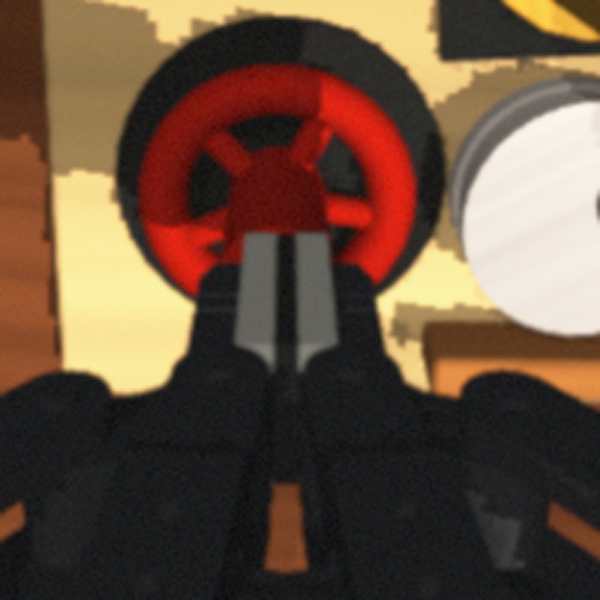

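The wheel's rim hasn't moved, but the fingers are shut where the boss should be. I'll open, back off and look from above.

>>> {"method": "step_arm", "body": {
  "motion": [
    [[0, 0, 0], 0],
    [[0, 0, 0], 0],
    [[0, 0, 0], 0],
    [[0, 0, 0], 0],
    [[0, 0, 0], 0],
    [[0, 0, -0.01], 0],
    [[0, 0, -0.02], 0],
    [[0, 0, -0.02], 0],
    [[0, 0, 0], 0],
    [[0, 0, 0], 0]
  ],
  "grip": 1
}}

```text
time_s: 15.2
ee_pos: [622.4, -80.7, 71.2]
tool_rot: [0.001, -0.069, 0.998, 0.0]
ft_force: [0.6, 0.7, 0.5]
finger_gap: 1.001
gripper_force: 0.0
```

```bash
python3 -c "
from h import *
c=snap('wrist')
im=cv2.cvtColor(c['pixels'],cv2.COLOR_RGB2BGR)
for p in [(623,-81.5,55),(623,-81.5,25)]: print(p,proj(c,p).round(0))
a=cv2.resize(im[150:290,235:405],(600,494),interpolation=2)
cv2.imwrite('pics/x6.png',a)
" ; python3 t.py 0 0 -.05 0
```

```text
(623, -81.5, 55) [312. 222.]
(623, -81.5, 25) [312. 206.]
cmd [622.4 -81.3  70.3 188.1] meas [621.7 -80.5  70.4] 187.9 15.25 gap 0.999
```

View pics/x6.png

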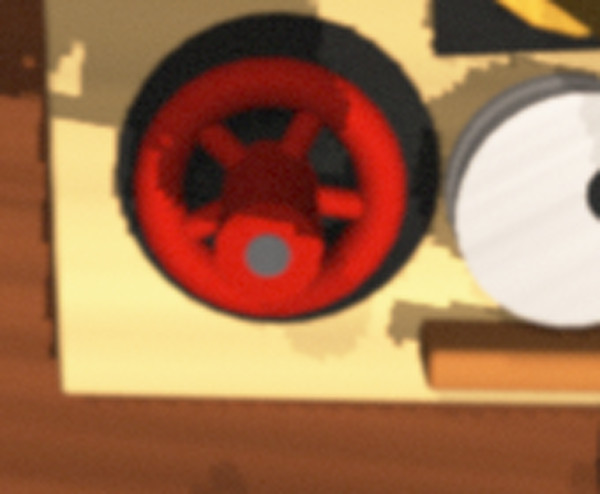

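The wheel stands untouched, with its boss top at pixel (311,223), which puts it at about (623.5, -82). I'll regrasp it a little lower, from a nearly closed opening and with less force.

>>> {"method": "step_arm", "body": {
  "motion": [
    [[0, -0.001, 0], 0],
    [[0, 0, 0], 0],
    [[0, 0, 0], 0],
    [[0, 0, 0], 0],
    [[0, 0, 0.013], 0],
    [[0, 0, 0.02], 0],
    [[0, 0, 0.013], 0],
    [[0, 0, 0.006], 0],
    [[0, 0, 0.001], 0],
    [[0, 0, 0], 0]
  ],
  "grip": 0.4,
  "force": 30
}}

```text
time_s: 16.25
ee_pos: [621.9, -81.5, 27.6]
tool_rot: [-0.0, -0.069, 0.998, -0.0]
ft_force: [-0.0, -0.0, -0.1]
finger_gap: 0.403
gripper_force: 0.0
```

>>> {"method": "step_arm", "body": {
  "motion": [
    [[0, 0, 0], 0],
    [[0, 0, 0], 0],
    [[0, 0, 0], 0],
    [[0, 0, 0], 0],
    [[0, 0, 0], 0],
    [[0, 0, 0], 0],
    [[0, 0, 0], 0],
    [[0, 0, 0], 0],
    [[0, 0, 0], 0],
    [[0, 0, 0], 0]
  ],
  "grip": 0.15,
  "force": 30
}}

```text
time_s: 17.25
ee_pos: [622.5, -81.7, 28.4]
tool_rot: [0.001, -0.069, 0.998, -0.0]
ft_force: [-0.1, -0.1, 4.4]
finger_gap: 0.196
gripper_force: 29.9
```

```bash
python3 t.py 0 -.001 .053 0 
```

```text
cmd [622.5 -82.   27.9 188.1] meas [622.5 -81.7  28.4] 187.9 17.25 gap 0.196
```

Gripped this time: the gap is 0.196 (20 mm) at 30 N. Moving it to the middle of the mat.

>>> {"method": "step_arm", "body": {
  "motion": [
    [[0, 0, -0.01], 0],
    [[0, 0, -0.02], 0],
    [[0, 0, -0.03], 0],
    [[0, 0, -0.03], 0],
    [[0.001, 0.01, -0.015], 0],
    [[0.003, 0.026, 0], 0],
    [[0.0045, 0.042, 0], 0],
    [[0.0045, 0.042, 0], 0],
    [[0.0045, 0.042, 0], 0],
    [[0.0045, 0.042, 0], 0]
  ]
}}

```text
time_s: 18.25
ee_pos: [580.7, 79.9, 111.8]
tool_rot: [-0.0, -0.069, 0.998, 0.0]
ft_force: [0.0, 0.3, -1.1]
finger_gap: 0.194
gripper_force: 29.3
```

>>> {"method": "step_arm", "body": {
  "motion": [
    [[0.0045, 0.042, 0], 0],
    [[0.0045, 0.042, 0], 0],
    [[0.0045, 0.042, 0], 0],
    [[0.0045, 0.042, 0], 0],
    [[0.0045, 0.042, 0], 0],
    [[0.0045, 0.042, 0], 0],
    [[0.003, 0.03, 0], 0],
    [[0.001, 0.01, 0], 0],
    [[0, 0, 0.01], 0],
    [[0, 0, 0.02], 0]
  ]
}}

```text
time_s: 19.25
ee_pos: [526.5, 304.3, 88.3]
tool_rot: [0.001, -0.068, 0.998, -0.0]
ft_force: [-0.2, 0.1, -1.8]
finger_gap: 0.197
gripper_force: 29.4
```

>>> {"method": "step_arm", "body": {
  "motion": [
    [[0, 0, 0.03], 0],
    [[0, 0, 0.025], 0],
    [[0, 0, 0.015], 0],
    [[0, 0, 0.01], 0],
    [[0, 0, 0.005], 0],
    [[0, 0, 0.003], 0],
    [[0, 0, 0.0015], 0],
    [[0, 0, 0], 0],
    [[0, 0, 0], 0],
    [[0, 0, 0], 0]
  ]
}}

```text
time_s: 20.25
ee_pos: [525.4, 306.0, 16.6]
tool_rot: [0.0, -0.069, 0.998, 0.0]
ft_force: [0.0, 0.1, -0.9]
finger_gap: 0.193
gripper_force: 29.4
```

```bash
python3 t.py .053 .496 .0145 0 525 305 15.9; python3 -c "
from h import *
print(ctrl.state()['ft_force'])
c=snap('scene');print(place('wheel','scene',c))"
```

```text
cmd [524.7 304.8  16.3 188.1] meas [525.4 306.   16.6] 187.9 20.25 gap 0.193
to [525.  305.   15.9] shift [-0.0004  0.0001  0.0005] rows>= 1
[ 0.03716714  0.13630029 -0.91301274]
[(0.61, [521.7, 308.2, 4.4])]
```

>>> {"method": "step_arm", "body": {
  "motion": [
    [[0, 0, 0.0005], 0],
    [[0, 0, 0.0005], 0],
    [[0, 0, 0], 0],
    [[0, 0, 0], 0],
    [[0, 0, 0], 0],
    [[0, 0, 0], 0],
    [[0, 0, 0], 0],
    [[0, 0, 0], 0],
    [[0, 0, 0], 0],
    [[0, 0, 0], 0]
  ]
}}

```text
time_s: 21.35
ee_pos: [525.4, 306.0, 16.4]
tool_rot: [0.0, -0.069, 0.998, 0.0]
ft_force: [-2.4, -0.2, 6.1]
finger_gap: 0.192
gripper_force: 30.4
```

>>> {"method": "step_arm", "body": {
  "motion": [
    [[0, 0, 0], 0],
    [[0, 0, 0], 0],
    [[0, 0, 0], 0],
    [[0, 0, 0], 0],
    [[0, 0, -0.01], 0],
    [[0, 0, -0.03], 0],
    [[0, 0, -0.05], 0],
    [[0, 0, -0.05], 0],
    [[0, 0, -0.05], -0.043],
    [[0, 0, -0.03], -0.043]
  ],
  "grip": 0.7
}}

```text
time_s: 22.35
ee_pos: [526.7, 306.3, 195.7]
tool_rot: [0.003, -0.205, 0.979, 0.001]
ft_force: [0.1, 0.2, -0.0]
finger_gap: 0.7
gripper_force: 0.0
```

```bash
python3 t.py 0 0 -.219 -.086  555 -27.6 191 555 -27.6 57; python3 -c "
from h import *
c=snap('scene');print(place('wheel','scene',c),place('guard','scene',c),place('funnel','scene',c))"
```

```text
cmd [524.7 304.8 191.5 203.6] meas [526.7 306.3 195.7] 203.7 22.35 gap 0.7
to [555.  -27.6 191. ] shift [ 0.1314 -0.396   0.0006] rows>= 7
to [555.  -27.6  57. ] shift [0.     0.     0.1675] rows>= 3
[(0.67, [524.6, 304.6, 1.8])] [(0.68, [622.7, -83.9, 14.9]), (0.64, [552.8, -28.2, 16.1])] [(0.61, [607.3, 313.7, 3.3])]
```

>>> {"method": "step_arm", "body": {
  "motion": [
    [[0.006, -0.018, 0], 0],
    [[0.0125, -0.0375, 0], 0],
    [[0.015, -0.045, 0], 0],
    [[0.015, -0.045, 0], 0],
    [[0.015, -0.045, 0], 0],
    [[0.015, -0.045, 0], 0],
    [[0.015, -0.045, 0], 0],
    [[0.015, -0.045, 0], 0],
    [[0.0125, -0.0375, 0], 0],
    [[0.0075, -0.025, 0], 0]
  ]
}}

```text
time_s: 23.55
ee_pos: [552.2, -24.7, 190.0]
tool_rot: [-0.002, -0.2, 0.98, -0.001]
ft_force: [0.5, 0.1, -0.7]
finger_gap: 0.7
gripper_force: 0.0
```

>>> {"method": "step_arm", "body": {
  "motion": [
    [[0.003, -0.008, 0], 0],
    [[0, 0, 0.01], 0],
    [[0, 0, 0.03], 0],
    [[0, 0, 0.03], 0],
    [[0, 0, 0.03], 0],
    [[0, 0, 0.03], 0],
    [[0, 0, 0.02], 0],
    [[0, 0, 0.0125], 0],
    [[0, 0, 0.005], 0],
    [[0, 0, 0], 0]
  ]
}}

```text
time_s: 24.55
ee_pos: [554.2, -26.1, 56.9]
tool_rot: [-0.0, -0.203, 0.979, 0.0]
ft_force: [0.2, 0.9, 0.0]
finger_gap: 0.702
gripper_force: 0.0
```

>>> {"method": "step_arm", "body": {
  "motion": [
    [[0, 0, 0], 0],
    [[0, 0, 0], 0],
    [[0, 0, 0], 0],
    [[0, 0, 0], 0],
    [[0, 0, 0], 0],
    [[0, 0, 0], 0],
    [[0, 0, 0], 0],
    [[0, 0, 0], 0],
    [[0, 0, 0], 0],
    [[0, 0, 0], 0]
  ],
  "grip": 0.4,
  "force": 35
}}

```text
time_s: 25.55
ee_pos: [554.5, -26.8, 57.4]
tool_rot: [0.0, -0.203, 0.979, 0.0]
ft_force: [-0.1, 0.2, -0.1]
finger_gap: 0.402
gripper_force: 0.0
```

>>> {"method": "step_arm", "body": {
  "motion": [
    [[0, 0, 0], 0],
    [[0, 0, 0], 0],
    [[0, 0, 0], 0],
    [[0, 0, 0], 0],
    [[0, 0, 0], 0],
    [[0, 0, 0], 0],
    [[0, 0, 0], 0],
    [[0, 0, 0], 0],
    [[0, 0, 0], 0],
    [[0, 0, 0], 0]
  ],
  "grip": 0.25
}}

```text
time_s: 26.55
ee_pos: [554.7, -26.9, 57.6]
tool_rot: [0.0, -0.203, 0.979, -0.0]
ft_force: [-0.1, -0.2, 3.9]
finger_gap: 0.335
gripper_force: 35.1
```

```bash
python3 t.py .1315 -.396 .1675 0  555 -27.6 160 440.5 296 160 440.5 296 45; python3 -c "
from h import *
print(ctrl.state()['ft_force'])
c=snap('scene');print(place('guard','scene',c));print(place('guard','wrist',snap('wrist','w7.png')))"
```

```text
cmd [554.9 -27.6  57.5 203.6] meas [554.7 -26.9  57.6] 203.4 26.55 gap 0.335
to [555.  -27.6 160. ] shift [-1.000e-04 -0.000e+00 -1.281e-01] rows>= 3
to [440.5 296.  160. ] shift [-0.0306  0.428   0.    ] rows>= 8
to [440.5 296.   45. ] shift [0.     0.     0.1438] rows>= 3
[-0.14075797 -0.21001999  3.9290336 ]
[(0.68, [553.9, -26.5, 12.9])]
[(0.69, [555.2, -24.8, 18.8])]
```

>>> {"method": "step_arm", "body": {
  "motion": [
    [[0, 0, -0.008], 0],
    [[0, 0, -0.02], 0],
    [[0, 0, -0.03], 0],
    [[0, 0, -0.024], 0],
    [[-0.0005, 0.008, -0.01], 0],
    [[-0.0015, 0.022, 0], 0],
    [[-0.0025, 0.035, 0], 0],
    [[-0.0026, 0.038, 0], 0],
    [[-0.0028, 0.038, 0], 0],
    [[-0.0028, 0.038, 0], 0]
  ]
}}

```text
time_s: 27.75
ee_pos: [504.9, 110.3, 130.0]
tool_rot: [-0.001, -0.203, 0.979, 0.0]
ft_force: [0.9, 1.1, -1.2]
finger_gap: 0.334
gripper_force: 34.8
```

>>> {"method": "step_arm", "body": {
  "motion": [
    [[-0.0028, 0.038, 0], 0],
    [[-0.0028, 0.038, 0], 0],
    [[-0.0028, 0.038, 0], 0],
    [[-0.0028, 0.038, 0], 0],
    [[-0.0028, 0.038, 0], 0],
    [[-0.0025, 0.035, 0], 0],
    [[-0.0015, 0.016, 0], 0],
    [[-0.0005, 0.008, 0], 0],
    [[0, 0, 0.01], 0],
    [[0, 0, 0.02], 0]
  ]
}}

```text
time_s: 28.75
ee_pos: [442.8, 296.2, 107.2]
tool_rot: [0.001, -0.202, 0.979, 0.0]
ft_force: [-0.3, -0.2, -1.1]
finger_gap: 0.341
gripper_force: 34.8
```

>>> {"method": "step_arm", "body": {
  "motion": [
    [[0, 0, 0.025], 0],
    [[0, 0, 0.02], 0],
    [[0, 0, 0.015], 0],
    [[0, 0, 0.008], 0],
    [[0, 0, 0.005], 0],
    [[0, 0, 0.0025], 0],
    [[0, 0, 0.001], 0],
    [[0, 0, 0], 0],
    [[0, 0, 0], 0],
    [[0, 0, 0], 0]
  ]
}}

```text
time_s: 29.75
ee_pos: [441.6, 297.6, 46.2]
tool_rot: [0.0, -0.203, 0.979, 0.0]
ft_force: [-0.2, 0.0, -0.9]
finger_gap: 0.333
gripper_force: 34.8
```

```bash
python3 t.py -.0309 .428 .0145 0  440.5 296 45.5; python3 -c "
from h import *
print(ctrl.state()['ft_force'])
c=snap('scene');print(place('guard','scene',c))"
```

```text
cmd [440.7 296.1  45.9 203.6] meas [441.6 297.6  46.2] 203.4 29.75 gap 0.333
to [440.5 296.   45.5] shift [ 0.0003 -0.      0.0005] rows>= 1
[-0.24340398  0.04627338 -0.93773401]
[(0.57, [438.6, 295.7, 4.0])]
```

>>> {"method": "step_arm", "body": {
  "motion": [
    [[0, 0, 0.0005], 0],
    [[0, 0, 0.0005], 0],
    [[0, 0, 0], 0],
    [[0, 0, 0], 0],
    [[0, 0, 0], 0],
    [[0, 0, 0], 0],
    [[0, 0, 0], 0],
    [[0, 0, 0], 0],
    [[0, 0, 0], 0],
    [[0, 0, 0], 0]
  ]
}}

```text
time_s: 30.85
ee_pos: [441.9, 297.5, 45.5]
tool_rot: [0.0, -0.203, 0.979, 0.0]
ft_force: [0.0, -0.5, 5.2]
finger_gap: 0.333
gripper_force: 35.5
```

>>> {"method": "step_arm", "body": {
  "motion": [
    [[0, 0, 0], 0],
    [[0, 0, 0], 0],
    [[0, 0, 0], 0],
    [[0, 0, 0], 0],
    [[0, 0, -0.01], 0],
    [[0, 0, -0.03], 0],
    [[0, 0, -0.05], 0],
    [[0, 0, -0.05], 0],
    [[0, 0, -0.05], 0.046],
    [[0, 0, -0.03], 0.045]
  ],
  "grip": 0.8
}}

```text
time_s: 31.85
ee_pos: [442.7, 298.0, 225.1]
tool_rot: [0.002, -0.058, 0.998, 0.002]
ft_force: [0.4, -0.1, -0.4]
finger_gap: 0.805
gripper_force: 0.0
```

```bash
python3 t.py 0 0 -.219 .091  555 -22 300; python3 -c "
from h import *
c=snap('scene');print([place(l,'scene',c) for l in ['guard','wheel','funnel']])"
```

```text
cmd [440.7 296.1 221.1 187.2] meas [442.7 298.  225.1] 186.7 31.85 gap 0.805
to [555. -22. 300.] shift [-0.092  -0.4124 -0.0986] rows>= 8
[[(0.73, [440.6, 297.1, 3.6])], [(0.76, [524.3, 302.7, 3.2])], [(0.72, [607.0, 311.3, 0.8]), (0.51, [604.7, 39.1, 11.5])]]
```

>>> {"method": "step_arm", "body": {
  "motion": [
    [[-0.0095, -0.0415, -0.01], 0],
    [[-0.0095, -0.0415, -0.01], 0],
    [[-0.0095, -0.0415, -0.01], 0],
    [[-0.0095, -0.0415, -0.01], 0],
    [[-0.0095, -0.0415, -0.01], 0],
    [[-0.0095, -0.0415, -0.01], 0],
    [[-0.0095, -0.0415, -0.01], 0],
    [[-0.0095, -0.0415, -0.01], 0],
    [[-0.0095, -0.0415, -0.01], 0],
    [[-0.0065, -0.039, -0.01], 0]
  ]
}}

```text
time_s: 33.05
ee_pos: [554.2, -22.7, 299.6]
tool_rot: [-0.002, -0.062, 0.998, -0.0]
ft_force: [1.5, -0.3, 0.2]
finger_gap: 0.805
gripper_force: 0.0
```

>>> {"method": "step_arm", "body": {
  "motion": [
    [[0, 0, 0], 0],
    [[0, 0, 0], 0],
    [[0, 0, 0], 0],
    [[0, 0, 0], 0],
    [[0, 0, 0], 0],
    [[0, 0, 0], 0],
    [[0, 0, 0], 0],
    [[0, 0, 0], 0],
    [[0, 0, 0], 0],
    [[0, 0, 0], 0]
  ]
}}

```text
time_s: 34.05
ee_pos: [554.8, -21.2, 301.0]
tool_rot: [0.0, -0.061, 0.998, 0.0]
ft_force: [-0.1, -0.0, -0.1]
finger_gap: 0.803
gripper_force: 0.0
```

```bash
python3 t.py -.092 -.4125 -.1 0; cat > pads.py <<'E'
from h import *
import pickle,sys
c=snap('wrist')
pickle.dump(c,open(sys.argv[1]+'.pkl','wb'))
def cen(mask,z):
    cn=max(cv2.findContours(mask,0,1)[0],key=cv2.contourArea)
    Q=np.array([ray(c,*p[0],z) for p in cn],np.float32); m=cv2.moments(Q.reshape(-1,1,2)); (x,y),r=cv2.minEnclosingCircle(Q)
    return np.round([m['m10']/m['m00'],m['m01']/m['m00'],cv2.contourArea(Q)],1),np.round([x,y,r],1),np.round(np.ravel(cv2.minAreaRect(Q)[:2]),1),round(cv2.minAreaRect(Q)[2],1)
for l,z in [('pad_square',15),('pad_round',15),('pad_hex',15),('eccentric',30),('plate',20),('board',12)]:
    r=ctrl.masks_of(l,'wrist')[:1]
    if r: print(l,round(r[0]['conf'],2),*cen(r[0]['pixels'].astype(np.uint8),z))
g=c['pixels'].max(2); dark=((g<75)).astype(np.uint8)
for n,p in [('sq',(554.7,-27.5)),('round',(622.5,-82)),('hex',(607.5,41.3))]:
    u,v=proj(c,[*p,15]); w=np.zeros_like(dark); cv2.circle(w,(int(u),int(v)),34,1,-1)
    print('dark',n,*cen(dark*w,15))
cv2.imwrite('pics/'+sys.argv[1]+'.png',cv2.resize(cv2.cvtColor(c['pixels'],cv2.COLOR_RGB2BGR)[95:230,230:395],None,fx=4.4,fy=4.4,interpolation=2))
E
python3 pads.py p1
```

```text
cmd [555.  -22.1 301.1 187.2] meas [554.8 -21.2 301. ] 187.0 34.05 gap 0.803
pad_square 0.84 [ 555.3  -28.6 3839.7] [555.3 -28.6  42.5] [555.  -28.3  65.4  64.2] 11.2
pad_round 0.66 [ 621.2  -80.7 3582.8] [621.3 -81.1  35.2] [621.  -80.8  66.7  68.8] 61.1
pad_hex 0.75 [ 607.7   42.1 3819.5] [607.5  42.8  38.1] [606.9  42.5  68.   74.6] 7.4
eccentric 0.94 [ 614.2  -20.6 2094.2] [613.8 -20.6  28.1] [614.2 -20.3  49.9  53.8] 80.5
plate 0.82 [ 504.1 -280.8 8252.3] [ 504.4 -281.    53.9] [ 504.6 -280.8   99.1  107.3] 5.2
board 0.84 [ 5.8040e+02 -2.4600e+01  3.8599e+04] [580.1 -24.4 139.3] [580.3 -24.4 179.6 220.1] 7.0
dark sq [ 555.4  -27.8 3208.6] [555.4 -27.4  40.3] [555.4 -27.8  58.5  57.9] 10.5
dark round [ 620.8  -80.7 3305.2] [620.5 -80.5  33.5] [620.5 -81.2  64.9  65.4] 5.9
dark hex [ 607.3   42.1 3187.8] [607.8  41.8  35. ] [607.4  42.1  62.6  68.5] 68.0
```

View pics/p1.png

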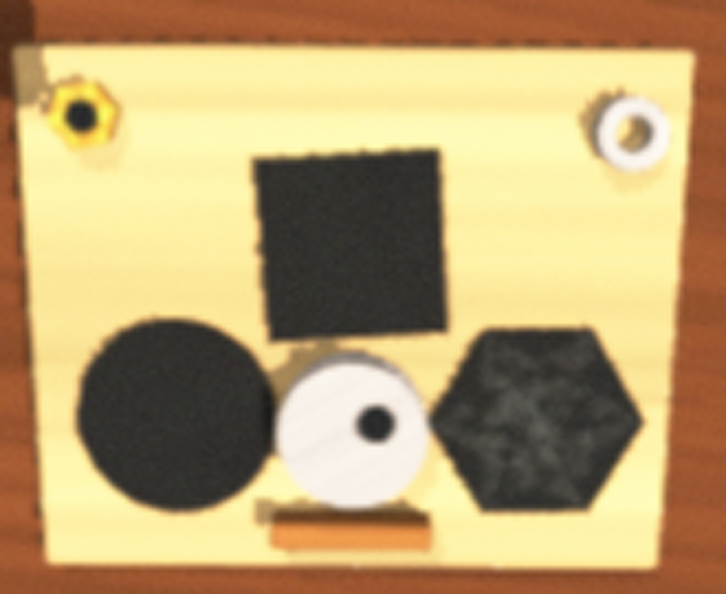

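```bash
python3 t.py 0 0 0 0 614.2 -20.6 120 614.2 -20.6 13
```

```text
cmd [555.  -22.1 301.1 187.2] meas [554.8 -21.2 301. ] 187.0 34.4 gap 0.796
to [614.2 -20.6 120. ] shift [-0.0736 -0.0074  0.2264] rows>= 4
to [614.2 -20.6  13. ] shift [0.     0.     0.1338] rows>= 3
```

>>> {"method": "step_arm", "body": {
  "motion": [
    [[-0.0106, -0.001, 0.03], 0],
    [[-0.016, -0.0016, 0.048], 0],
    [[-0.018, -0.0018, 0.054], 0],
    [[-0.018, -0.0018, 0.054], 0],
    [[-0.011, -0.0012, 0.0404], 0],
    [[0, 0, 0.03], 0],
    [[0, 0, 0.03], 0],
    [[0, 0, 0.025], 0],
    [[0, 0, 0.02], 0],
    [[0, 0, 0.012], 0]
  ],
  "grip": 0.75
}}

```text
time_s: 35.4
ee_pos: [613.4, -19.7, 24.9]
tool_rot: [-0.001, -0.061, 0.998, 0.0]
ft_force: [0.0, -0.2, -0.4]
finger_gap: 0.754
gripper_force: 0.0
```

>>> {"method": "step_arm", "body": {
  "motion": [
    [[0, 0, 0.008], 0],
    [[0, 0, 0.005], 0],
    [[0, 0, 0.0025], 0],
    [[0, 0, 0.0013], 0],
    [[0, 0, 0], 0],
    [[0, 0, 0], 0],
    [[0, 0, 0], 0],
    [[0, 0, 0], 0],
    [[0, 0, 0], 0],
    [[0, 0, 0], 0]
  ]
}}

```text
time_s: 36.4
ee_pos: [614.0, -19.8, 12.9]
tool_rot: [0.0, -0.061, 0.998, 0.0]
ft_force: [0.9, 0.5, 0.4]
finger_gap: 0.751
gripper_force: 0.0
```

>>> {"method": "step_arm", "body": {
  "motion": [
    [[0, 0, 0], 0],
    [[0, 0, 0], 0],
    [[0, 0, 0], 0],
    [[0, 0, 0], 0],
    [[0, 0, 0], 0],
    [[0, 0, 0], 0],
    [[0, 0, 0], 0],
    [[0, 0, 0], 0],
    [[0, 0, 0], 0],
    [[0, 0, 0], 0]
  ],
  "grip": 0.5,
  "force": 50
}}

```text
time_s: 37.4
ee_pos: [614.0, -19.8, 12.8]
tool_rot: [0.0, -0.061, 0.998, 0.0]
ft_force: [0.7, -0.3, 0.1]
finger_gap: 0.501
gripper_force: 0.0
```

```bash
python3 t.py -.0736 -.0074 .3602 0 614.2 -20.6 100 504 -281.5 100 504 -281.5 21; python3 -c "
from h import *
print(ctrl.state()['ft_force'],ctrl.state()['gripper_force'])"
```

```text
cmd [614.2 -20.6  12.9 187.2] meas [614.  -19.8  12.8] 187.0 37.4 gap 0.501
to [614.2 -20.6 100. ] shift [-0.     -0.     -0.1088] rows>= 2
to [ 504.  -281.5  100. ] shift [ 0.1775 -0.3063  0.    ] rows>= 6
to [ 504.  -281.5   21. ] shift [0.     0.     0.0988] rows>= 2
[ 0.7279127  -0.28175029  0.13014068] 0.0
```

No contact yet at 0.5, so I'll close further and watch where it stops.

>>> {"method": "step_arm", "body": {
  "motion": [
    [[0, 0, 0], 0],
    [[0, 0, 0], 0],
    [[0, 0, 0], 0],
    [[0, 0, 0], 0],
    [[0, 0, 0], 0],
    [[0, 0, 0], 0],
    [[0, 0, 0], 0],
    [[0, 0, 0], 0],
    [[0, 0, 0], 0],
    [[0, 0, 0], 0]
  ],
  "grip": 0.42,
  "force": 40
}}

```text
time_s: 38.4
ee_pos: [613.9, -19.8, 12.8]
tool_rot: [0.0, -0.061, 0.998, 0.0]
ft_force: [0.3, 0.5, 0.5]
finger_gap: 0.419
gripper_force: 0.0
```

```bash
python3 -c "
from h import *
s=ctrl.state();print(s['ft_force'],s['gripper_force'],s['finger_gap'])
c=snap('wrist');im=cv2.cvtColor(c['pixels'],cv2.COLOR_RGB2BGR)
print(proj(c,[614.2,-20.6,30]),place('eccentric','wrist',c))
cv2.imwrite('pics/x8.png',cv2.resize(im[120:320,200:440],(720,600),interpolation=2))"
```

```text
[0.32474428 0.49000076 0.52482812] 0.0 0.41928310327289403
[311.45354458 245.22766108] [(0.95, [615.0, -17.7, 13.6])]
```

View pics/x8.png

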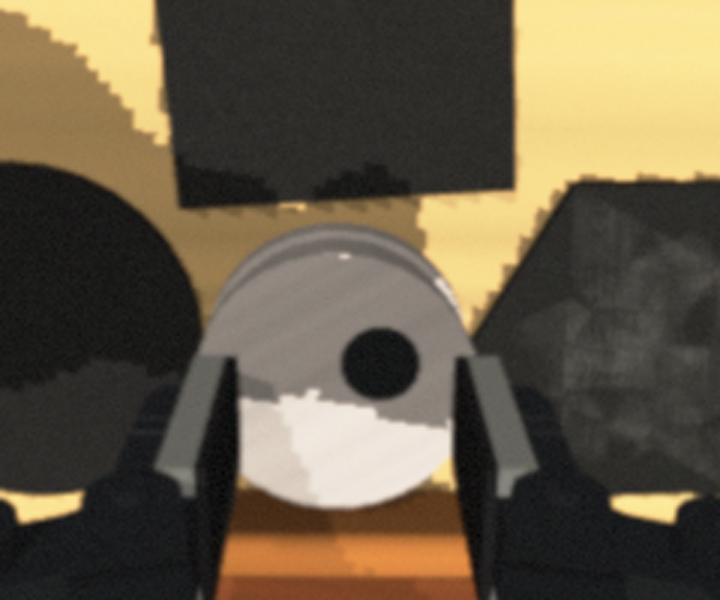

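The tips show above the disc at rows around 239, although they should be beside it. I'll work out their real height.

```bash
python3 -c "
from h import *
c=snap('wrist')
print(c['xyz'])
for z in (13,20,30,36,40,45,50):
  print(z,[proj(c,[x,y,z]).round(0).tolist() for x in (603.2,614.2,625.2) for y in (-20.6-18,-20.6+18)])
for p in [(614.2-25,-20.6,30),(614.2+25,-20.6,30),(614.2,-45.6,30),(614.2,4.4,30)]: print(proj(c,p).round(0))
"
```

```text
[539.66739254 -28.07920036 179.61217255]
13 [[283.0, 211.0], [345.0, 218.0], [281.0, 228.0], [342.0, 235.0], [279.0, 245.0], [340.0, 252.0]]
20 [[281.0, 215.0], [346.0, 223.0], [280.0, 234.0], [343.0, 241.0], [278.0, 251.0], [340.0, 258.0]]
30 [[279.0, 222.0], [348.0, 230.0], [278.0, 241.0], [345.0, 249.0], [276.0, 260.0], [342.0, 267.0]]
36 [[278.0, 227.0], [349.0, 235.0], [276.0, 247.0], [346.0, 254.0], [275.0, 265.0], [343.0, 273.0]]
40 [[277.0, 230.0], [350.0, 238.0], [275.0, 250.0], [347.0, 258.0], [274.0, 269.0], [343.0, 277.0]]
45 [[276.0, 234.0], [351.0, 243.0], [274.0, 255.0], [348.0, 263.0], [272.0, 275.0], [344.0, 283.0]]
50 [[275.0, 239.0], [353.0, 248.0], [273.0, 260.0], [349.0, 269.0], [271.0, 280.0], [345.0, 288.0]]
[317. 201.]
[306. 285.]
[264. 240.]
[358. 250.]
```

The real fingertips sit about 27–30 mm above the TCP. That explains the first missed boss as well. I'll open and go down in steps while watching the force.

>>> {"method": "step_arm", "body": {
  "motion": [
    [[0, 0, 0], 0],
    [[0, 0, 0], 0],
    [[0, 0, 0], 0],
    [[0, 0, 0], 0],
    [[0, 0, 0.006], 0],
    [[0, 0, 0.006], 0],
    [[0, 0, 0.006], 0],
    [[0, 0, 0.004], 0],
    [[0, 0, 0.003], 0],
    [[0, 0, 0], 0]
  ],
  "grip": 0.75
}}

```text
time_s: 39.55
ee_pos: [613.6, -19.8, -7.7]
tool_rot: [-0.0, -0.061, 0.998, 0.0]
ft_force: [0.2, -0.2, 0.4]
finger_gap: 0.747
gripper_force: 0.0
```

>>> {"method": "step_arm", "body": {
  "motion": [
    [[0, 0, 0.002], 0],
    [[0, 0, 0], 0],
    [[0, 0, 0], 0],
    [[0, 0, 0], 0],
    [[0, 0, 0], 0],
    [[0, 0, 0], 0],
    [[0, 0, 0], 0],
    [[0, 0, 0], 0],
    [[0, 0, 0], 0],
    [[0, 0, 0], 0]
  ]
}}

```text
time_s: 40.55
ee_pos: [613.9, -19.9, -8.8]
tool_rot: [0.0, -0.061, 0.998, 0.0]
ft_force: [0.5, -0.4, -0.9]
finger_gap: 0.755
gripper_force: 0.0
```

```bash
python3 t.py 0 0 .027 0;python3 -c "
from h import *
s=ctrl.state();print(s['ft_force'])
c=snap('wrist');im=cv2.cvtColor(c['pixels'],cv2.COLOR_RGB2BGR)
for z in (12,18,24,30):
  print(z,[proj(c,[x,y,z]).round(0).tolist() for x in (603.2,625.2) for y in (-20.6-33,-20.6+33)])
cv2.imwrite('pics/x9.png',cv2.resize(im[120:320,200:440],(720,600),interpolation=2))"
```

```text
cmd [614.2 -20.6  -8.7 187.2] meas [613.9 -19.9  -8.8] 187.0 40.55 gap 0.755
[ 0.46127321 -0.41969663 -0.93436856]
12 [[249.0, 222.0], [378.0, 236.0], [247.0, 260.0], [370.0, 273.0]]
18 [[247.0, 226.0], [380.0, 241.0], [244.0, 266.0], [372.0, 280.0]]
24 [[244.0, 231.0], [383.0, 247.0], [242.0, 272.0], [374.0, 286.0]]
30 [[241.0, 237.0], [385.0, 253.0], [239.0, 279.0], [376.0, 293.0]]
```

View pics/x9.png

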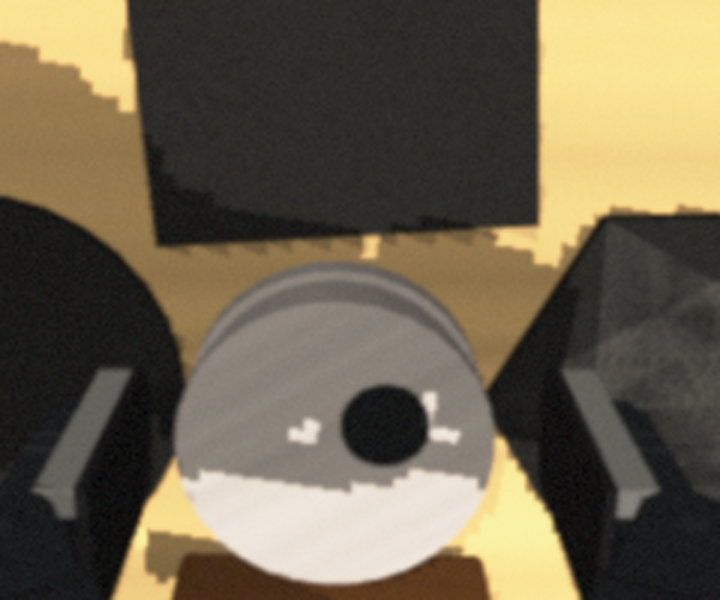

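>>> {"method": "step_arm", "body": {
  "motion": [
    [[0, -0.001, 0.002], 0],
    [[0, -0.001, 0.002], 0],
    [[0, 0, 0.002], 0],
    [[0, 0, 0.002], 0],
    [[0, 0, 0.002], 0],
    [[0, 0, 0.001], 0],
    [[0, 0, 0], 0],
    [[0, 0, 0], 0],
    [[0, 0, 0], 0],
    [[0, 0, 0], 0]
  ]
}}

```text
time_s: 41.6
ee_pos: [614.1, -21.5, -15.2]
tool_rot: [-0.0, -0.061, 0.998, 0.001]
ft_force: [-6.6, 1.5, 17.0]
finger_gap: 0.754
gripper_force: 8.4
```

>>> {"method": "step_arm", "body": {
  "motion": [
    [[0, 0, 0], 0],
    [[0, 0, 0], 0],
    [[0, 0, 0], 0],
    [[0, 0, 0], 0],
    [[0, 0, 0], 0],
    [[0, 0, 0], 0],
    [[0, 0, 0], 0],
    [[0, 0, 0], 0],
    [[0, 0, 0], 0],
    [[0, 0, 0], 0]
  ],
  "grip": 0.48,
  "force": 50
}}

```text
time_s: 42.6
ee_pos: [617.5, -22.6, -11.9]
tool_rot: [0.003, -0.061, 0.998, 0.0]
ft_force: [-7.1, 0.3, 31.1]
finger_gap: 0.559
gripper_force: 59.3
```

```bash
python3 t.py 0 -.002 .011 0;python3 -c "
from h import *
s=ctrl.state();print(s['ft_force'],s['gripper_force'])
c=snap('wrist','x10.png');print(place('eccentric','wrist',c))"
```

```text
cmd [614.4 -22.2 -17.5 187.2] meas [617.5 -22.6 -11.9] 187.0 42.6 gap 0.559
[-7.0956776   0.27466652 31.05897242] 59.315125804860145
[(0.63, [617.6, -20.5, 10.6])]
```

The disc is held at gap 0.559, and the tips had touched the board pads. Lifting off.

>>> {"method": "step_arm", "body": {
  "motion": [
    [[0, 0, -0.004], 0],
    [[0, 0, -0.006], 0],
    [[0, 0, -0.01], 0],
    [[0, 0, -0.02], 0],
    [[0, 0, -0.03], 0],
    [[0, 0, -0.03], 0],
    [[0, 0, -0.02], 0],
    [[0, 0, -0.01], 0],
    [[0, 0, 0], 0],
    [[0, 0, 0], 0]
  ]
}}

```text
time_s: 43.7
ee_pos: [613.4, -21.2, 85.6]
tool_rot: [-0.001, -0.061, 0.998, 0.0]
ft_force: [0.2, 0.5, -2.6]
finger_gap: 0.557
gripper_force: 51.9
```

```bash
python3 t.py 0 0 -.13 0 504 -281.5 86.5;python3 -c "
from h import *
s=ctrl.state();print(s['ft_force'],s['gripper_force'])
c=snap('wrist');print(place('eccentric','wrist',c),place('plate','wrist',c));im=cv2.cvtColor(c['pixels'],cv2.COLOR_RGB2BGR)
for l,n in [('plate','scene'),('plate','top'),('eccentric','scene'),('pad_hex','scene')]: print(l,n,place(l,n,snap(n)))
cv2.imwrite('pics/x11.png',cv2.resize(im[100:340,160:480],(800,600),interpolation=2))"
```

```text
cmd [614.4 -22.2  86.5 187.2] meas [613.4 -21.2  85.6] 187.0 43.7 gap 0.557
to [ 504.  -281.5   86.5] shift [ 0.1775 -0.3044  0.    ] rows>= 6
[ 0.24322995  0.52553338 -2.56666202] 51.85612231492996
[(0.93, [614.4, -18.9, 108.6])] []
plate scene [(0.79, [503.7, -290.1, -0.5])]
plate top [(0.71, [501.9, -286.7, -0.5])]
eccentric scene [(0.85, [611.6, -25.1, 113.8]), (0.6, [622.1, -84.5, 12.9])]
pad_hex scene [(0.93, [602.8, 42.2, 9.9])]
```

View pics/x11.png

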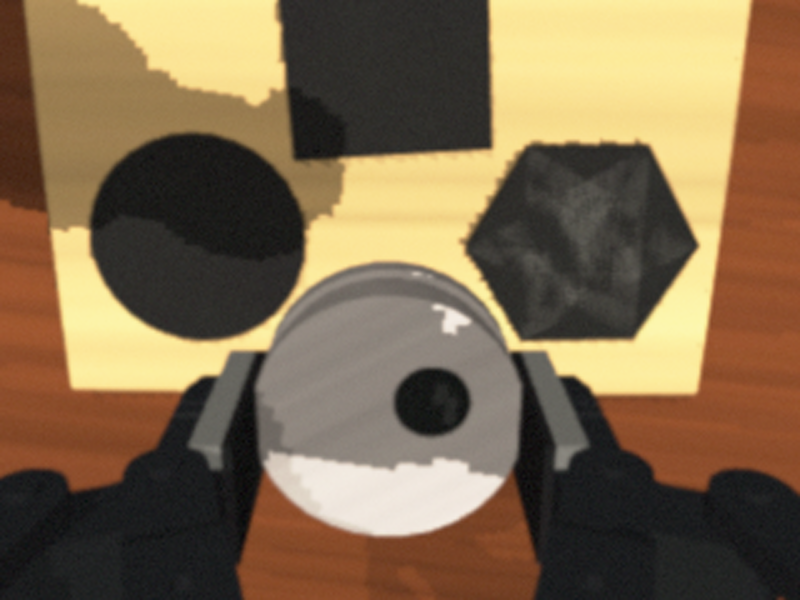

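>>> {"method": "step_arm", "body": {
  "motion": [
    [[0.008, -0.0138, 0], 0],
    [[0.018, -0.031, 0], 0],
    [[0.025, -0.043, 0], 0],
    [[0.025, -0.043, 0], 0],
    [[0.025, -0.043, 0], 0],
    [[0.025, -0.043, 0], 0],
    [[0.025, -0.043, 0], 0],
    [[0.018, -0.032, 0], 0],
    [[0.01, -0.018, 0], 0],
    [[0, 0, 0.01], 0]
  ]
}}

```text
time_s: 45.25
ee_pos: [500.4, -289.9, 79.6]
tool_rot: [0.001, -0.058, 0.998, -0.002]
ft_force: [0.2, -0.7, -2.4]
finger_gap: 0.562
gripper_force: 51.9
```

>>> {"method": "step_arm", "body": {
  "motion": [
    [[0, 0, 0.02], 0],
    [[0, 0, 0.025], 0],
    [[0, 0, 0.02], 0],
    [[0, 0, 0.015], 0],
    [[0, 0, 0.008], 0],
    [[0, 0, 0.004], 0],
    [[0, 0, 0], 0],
    [[0, 0, 0], 0],
    [[0, 0, 0], 0],
    [[0, 0, 0], 0]
  ]
}}

```text
time_s: 46.25
ee_pos: [502.7, -285.1, 5.3]
tool_rot: [0.001, -0.061, 0.998, -0.0]
ft_force: [0.6, -0.0, -1.8]
finger_gap: 0.556
gripper_force: 51.9
```

```bash
python3 t.py .179 -.3098 .102 0 503.3 -286 -4;python3 -c "
from h import *
s=ctrl.state();print(s['ft_force'],s['gripper_force'])
c=snap('wrist');print(place('eccentric','wrist',c),place('plate','wrist',c));im=cv2.cvtColor(c['pixels'],cv2.COLOR_RGB2BGR)
for l,n in [('plate','scene'),('plate','top'),('eccentric','scene'),('eccentric','top')]: print(l,n,place(l,n,snap(n)))
cv2.imwrite('pics/x12.png',cv2.resize(im[100:340,160:480],(800,600),interpolation=2))"
```

```text
cmd [ 503.3 -286.     4.9  187.2] meas [ 502.7 -285.1    5.3] 187.0 46.25 gap 0.556
to [ 503.3 -286.    -4. ] shift [ 0.     -0.      0.0112] rows>= 1
[ 0.56972732 -0.01004356 -1.82594665] 51.91246882081032
[(0.7, [501.6, -281.7, 28.1])] []
plate scene [(0.59, [501.0, -287.9, -1.2])]
plate top [(0.82, [501.8, -285.0, 0.3])]
eccentric scene [(0.81, [498.1, -285.7, 31.1])]
eccentric top [(0.52, [502.7, -282.4, 31.0])]
```

View pics/x12.png

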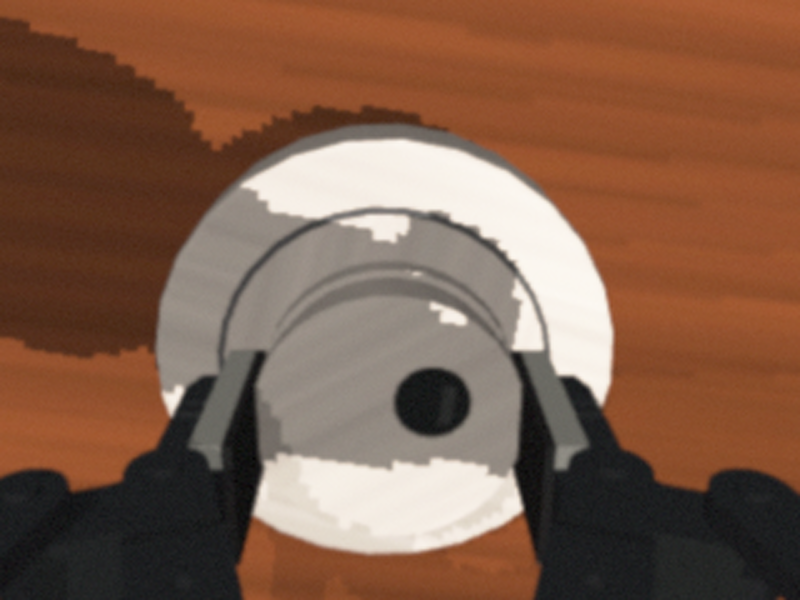

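>>> {"method": "step_arm", "body": {
  "motion": [
    [[0, 0, 0.003], 0],
    [[0, 0, 0.002], 0],
    [[0, 0, 0.0015], 0],
    [[0, 0, 0.0015], 0],
    [[0, 0, 0.001], 0],
    [[0, 0, 0.001], 0],
    [[0, 0, 0], 0],
    [[0, 0, 0], 0],
    [[0, 0, 0], 0],
    [[0, 0, 0], 0]
  ]
}}

```text
time_s: 47.8
ee_pos: [502.4, -284.9, -3.1]
tool_rot: [0.0, -0.061, 0.998, 0.0]
ft_force: [-0.1, 0.1, -1.6]
finger_gap: 0.558
gripper_force: 51.9
```

>>> {"method": "step_arm", "body": {
  "motion": [
    [[0, 0, 0.0006], 0],
    [[0, 0, 0.0006], 0],
    [[0, 0, 0], 0],
    [[0, 0, 0], 0],
    [[0, 0, 0], 0],
    [[0, 0, 0], 0],
    [[0, 0, 0], 0],
    [[0, 0, 0], 0],
    [[0, 0, 0], 0],
    [[0, 0, 0], 0]
  ]
}}

```text
time_s: 48.8
ee_pos: [502.4, -285.0, -3.9]
tool_rot: [0.0, -0.061, 0.998, 0.0]
ft_force: [-2.5, 1.6, 5.5]
finger_gap: 0.562
gripper_force: 52.6
```

The disc touched the plate. Releasing it.

>>> {"method": "step_arm", "body": {
  "motion": [
    [[0, 0, 0], 0],
    [[0, 0, 0], 0],
    [[0, 0, 0], 0],
    [[0, 0, 0], 0],
    [[0, 0, -0.01], 0],
    [[0, 0, -0.02], 0],
    [[0, 0, -0.04], 0],
    [[0, 0, -0.05], 0],
    [[0, 0, -0.05], 0],
    [[0, 0, -0.03], 0]
  ],
  "grip": 0.8
}}

```text
time_s: 49.8
ee_pos: [503.6, -286.3, 160.7]
tool_rot: [0.003, -0.061, 0.998, -0.001]
ft_force: [-0.5, -0.7, -0.1]
finger_gap: 0.801
gripper_force: 0.0
```

```bash
python3 t.py 0 0 -.1888 0 440.7 296.1 157 440.7 296.1 30;python3 -c "
from h import *
for n in ['top','scene','wrist']:
  c=snap(n);print(n,place('eccentric',n,c),place('plate',n,c))
  if n=='top':
    for l,z in [('guard',75),('funnel',78),('wheel',43)]: print(l,place(l,n,c))"
```

```text
cmd [ 503.3 -286.   156.   187.2] meas [ 503.6 -286.3  160.7] 187.0 49.8 gap 0.801
to [440.7 296.1 157. ] shift [-0.0134  0.7317 -0.0013] rows>= 13
to [440.7 296.1  30. ] shift [0.     0.     0.1588] rows>= 3
top [(0.61, [499.9, -281.4, 21.0])] [(0.89, [500.2, -286.9, 0.1])]
guard [(0.91, [439.2, 299.9, 1.7])]
funnel [(0.66, [607.9, 313.7, 3.4]), (0.56, [501.4, -285.7, -1.5])]
wheel [(0.65, [525.1, 304.4, 2.2]), (0.19, [503.4, -282.9, 1.4])]
scene [(0.78, [501.4, -287.4, 22.3])] [(0.67, [503.0, -287.2, -1.7])]
wrist [(0.82, [500.3, -284.0, 20.5])] []
```

>>> {"method": "step_arm", "body": {
  "motion": [
    [[-0.0007, 0.015, 0], 0],
    [[-0.0007, 0.03, 0], 0],
    [[-0.0007, 0.045, 0], 0],
    [[-0.0007, 0.05, 0], 0],
    [[-0.0007, 0.05, 0], 0],
    [[-0.0007, 0.05, 0], 0],
    [[-0.0007, 0.05, 0], 0],
    [[-0.0007, 0.05, 0], 0],
    [[-0.0007, 0.05, 0], 0],
    [[-0.0007, 0.05, 0], 0]
  ]
}}

```text
time_s: 51.4
ee_pos: [463.9, 67.4, 156.0]
tool_rot: [0.0, -0.062, 0.998, 0.0]
ft_force: [0.1, -0.2, -0.4]
finger_gap: 0.799
gripper_force: 0.0
```

>>> {"method": "step_arm", "body": {
  "motion": [
    [[-0.0007, 0.05, 0], 0],
    [[-0.0007, 0.05, 0], 0],
    [[-0.0007, 0.05, 0], 0],
    [[-0.0007, 0.05, 0], 0],
    [[-0.0007, 0.045, 0], 0],
    [[-0.0007, 0.03, 0], 0],
    [[-0.0007, 0.0117, 0], 0],
    [[-0.0007, 0.005, 0], 0],
    [[-0.0008, 0, 0], -0.046],
    [[0, 0, 0], -0.045]
  ]
}}

```text
time_s: 52.4
ee_pos: [441.8, 295.5, 155.8]
tool_rot: [-0.0, -0.205, 0.979, -0.001]
ft_force: [0.5, 0.8, -0.0]
finger_gap: 0.799
gripper_force: 0.0
```

>>> {"method": "step_arm", "body": {
  "motion": [
    [[0, 0, 0.01], 0],
    [[0, 0, 0.03], 0],
    [[0, 0, 0.03], 0],
    [[0, 0, 0.03], 0],
    [[0, 0, 0.03], 0],
    [[0, 0, 0.02], 0],
    [[0, 0, 0.0075], 0],
    [[0, 0, 0], 0],
    [[0, 0, 0], 0],
    [[0, 0, 0], 0]
  ]
}}

```text
time_s: 53.4
ee_pos: [442.2, 297.7, 30.9]
tool_rot: [0.001, -0.202, 0.979, 0.001]
ft_force: [-0.6, -0.1, -0.0]
finger_gap: 0.801
gripper_force: 0.0
```

>>> {"method": "step_arm", "body": {
  "motion": [
    [[0, 0, 0], 0],
    [[0, 0, 0], 0],
    [[0, 0, 0], 0],
    [[0, 0, 0], 0],
    [[0, 0, 0], 0],
    [[0, 0, 0], 0],
    [[0, 0, 0], 0],
    [[0, 0, 0], 0],
    [[0, 0, 0], 0],
    [[0, 0, 0], 0]
  ],
  "grip": 0.45,
  "force": 35
}}

```text
time_s: 54.4
ee_pos: [441.4, 297.4, 29.9]
tool_rot: [0.0, -0.203, 0.979, 0.0]
ft_force: [0.0, 0.5, -1.1]
finger_gap: 0.45
gripper_force: 0.0
```

>>> {"method": "step_arm", "body": {
  "motion": [
    [[0, 0, 0], 0],
    [[0, 0, 0], 0],
    [[0, 0, 0], 0],
    [[0, 0, 0], 0],
    [[0, 0, 0], 0],
    [[0, 0, 0], 0],
    [[0, 0, 0], 0],
    [[0, 0, 0], 0],
    [[0, 0, 0], 0],
    [[0, 0, 0], 0]
  ],
  "grip": 0.25
}}

```text
time_s: 55.4
ee_pos: [441.5, 297.4, 30.0]
tool_rot: [0.0, -0.203, 0.979, 0.0]
ft_force: [-0.8, -0.8, 2.6]
finger_gap: 0.345
gripper_force: 37.8
```

```bash
python3 t.py -.0134 .7317 .1575 -.091 440.7 296.1 125 554.9 -27.9 125 554.9 -27.9 42;python3 -c "
from h import *
print(ctrl.state()['ft_force'],ctrl.state()['gripper_force'])"
```

```text
cmd [440.7 296.1  30.  203.6] meas [441.5 297.4  30. ] 203.4 55.4 gap 0.345
to [440.7 296.1 125. ] shift [ 0.     -0.     -0.1188] rows>= 2
to [554.9 -27.9 125. ] shift [ 0.0311 -0.4283  0.    ] rows>= 8
to [554.9 -27.9  42. ] shift [0.     0.     0.1038] rows>= 2
[-0.77107198 -0.80816065  2.55292937] 37.79215134680271
```

>>> {"method": "step_arm", "body": {
  "motion": [
    [[0, 0, -0.01], 0],
    [[0, 0, -0.025], 0],
    [[0, 0, -0.03], 0],
    [[0, 0, -0.01], 0],
    [[0.0005, -0.008, 0], 0],
    [[0.0015, -0.022, 0], 0],
    [[0.0028, -0.038, 0], 0],
    [[0.0028, -0.038, 0], 0],
    [[0.0028, -0.038, 0], 0],
    [[0.0028, -0.038, 0], 0]
  ]
}}

```text
time_s: 56.4
ee_pos: [488.8, 157.5, 88.5]
tool_rot: [-0.001, -0.203, 0.979, -0.0]
ft_force: [0.8, -0.2, -1.3]
finger_gap: 0.344
gripper_force: 37.4
```

>>> {"method": "step_arm", "body": {
  "motion": [
    [[0.0028, -0.038, 0], 0],
    [[0.0028, -0.038, 0], 0],
    [[0.0028, -0.038, 0], 0],
    [[0.0028, -0.038, 0], 0],
    [[0.0028, -0.038, 0], 0],
    [[0.0025, -0.035, 0], 0],
    [[0.0015, -0.016, 0], 0],
    [[0.0005, -0.005, 0], 0],
    [[0, 0, 0.01], 0],
    [[0, 0, 0.02], 0]
  ]
}}

```text
time_s: 57.4
ee_pos: [554.7, -24.9, 65.8]
tool_rot: [0.001, -0.204, 0.979, 0.001]
ft_force: [0.3, 0.0, -1.5]
finger_gap: 0.344
gripper_force: 37.4
```

>>> {"method": "step_arm", "body": {
  "motion": [
    [[0, 0, 0.015], 0],
    [[0, 0, 0.008], 0],
    [[0, 0, 0.003], 0],
    [[0, 0, 0], 0],
    [[0, 0, 0], 0],
    [[0, 0, 0], 0],
    [[0, 0, 0], 0],
    [[0, 0, 0], 0],
    [[0, 0, 0], 0],
    [[0, 0, 0], 0]
  ]
}}

```text
time_s: 58.4
ee_pos: [554.1, -26.9, 45.1]
tool_rot: [0.0, -0.203, 0.979, 0.0]
ft_force: [0.5, 0.1, -1.4]
finger_gap: 0.339
gripper_force: 37.4
```

```bash
python3 t.py .0309 -.428 -.019 0 554.9 -27.6 42;python3 -c "
from h import *
print(ctrl.state()['ft_force'],ctrl.state()['gripper_force'])
for n in ['top','scene','wrist']:
  c=snap(n);print(n,place('guard',n,c),place('pad_square',n,c))"
```

```text
cmd [554.9 -27.6  45.2 203.6] meas [554.1 -26.9  45.1] 203.4 58.4 gap 0.339
to [554.9 -27.6  42. ] shift [0.0001 0.     0.004 ] rows>= 1
[ 0.49176494  0.07483424 -1.36312884] 37.38206259906292
top [(0.43, [524.0, 306.0, 2.7])] []
scene [(0.92, [552.9, -24.9, 18.9])] [(0.68, [554.4, -29.6, 17.1])]
wrist [(0.67, [554.0, -28.1, 21.1])] []
```

>>> {"method": "step_arm", "body": {
  "motion": [
    [[-0.0005, -0.0005, 0.002], 0],
    [[0, 0, 0.001], 0],
    [[0, 0, 0.001], 0],
    [[0, 0, 0.0005], 0],
    [[0, 0, 0], 0],
    [[0, 0, 0], 0],
    [[0, 0, 0], 0],
    [[0, 0, 0], 0],
    [[0, 0, 0], 0],
    [[0, 0, 0], 0]
  ]
}}

```text
time_s: 59.85
ee_pos: [554.8, -27.2, 41.9]
tool_rot: [0.0, -0.203, 0.979, 0.0]
ft_force: [-1.6, -0.9, 6.2]
finger_gap: 0.34
gripper_force: 38.1
```

>>> {"method": "step_arm", "body": {
  "motion": [
    [[0, 0, 0], 0],
    [[0, 0, 0], 0],
    [[0, 0, 0], 0],
    [[0, 0, 0], 0],
    [[0, 0, -0.01], 0],
    [[0, 0, -0.03], 0],
    [[0, 0, -0.05], 0],
    [[0, 0, -0.04], 0],
    [[0, 0, -0.03], 0.046],
    [[0, 0, 0], 0.045]
  ],
  "grip": 0.7
}}

```text
time_s: 60.85
ee_pos: [557.7, -27.5, 174.2]
tool_rot: [0.004, -0.058, 0.998, 0.0]
ft_force: [-0.2, -0.5, -0.2]
finger_gap: 0.699
gripper_force: 0.0
```

```bash
python3 t.py -.0005 -.0005 -.1555 .091 524.7 304.8 166 524.7 304.8 -3;python3 -c "
from h import *
for n in ['top','scene']:
  c=snap(n);print(n,place('guard',n,c),place('wheel',n,c),place('funnel',n,c))"
```

```text
cmd [555.5 -27.8 169.6 187.2] meas [557.7 -27.5 174.2] 186.7 60.85 gap 0.699
to [524.7 304.8 166. ] shift [-0.0139  0.4173  0.0045] rows>= 7
to [524.7 304.8  -3. ] shift [0.     0.     0.2112] rows>= 4
top [] [(0.85, [528.6, 306.1, 3.3])] [(0.9, [609.5, 310.1, 5.0])]
scene [(0.61, [553.4, -27.0, 10.6])] [(0.88, [524.9, 306.5, 2.3])] [(0.7, [606.5, 311.7, 3.7])]
```

>>> {"method": "step_arm", "body": {
  "motion": [
    [[-0.0014, 0.02, 0], 0],
    [[-0.0014, 0.04, 0], 0],
    [[-0.0014, 0.05, 0], 0],
    [[-0.0014, 0.05, 0], 0],
    [[-0.0014, 0.05, 0], 0],
    [[-0.0014, 0.05, 0], 0],
    [[-0.0014, 0.05, 0], 0],
    [[-0.0014, 0.05, 0], 0],
    [[-0.0014, 0.035, 0], 0],
    [[-0.0014, 0.018, 0], 0]
  ],
  "grip": 0.5
}}

```text
time_s: 62.25
ee_pos: [524.0, 305.7, 168.8]
tool_rot: [-0.001, -0.064, 0.998, 0.0]
ft_force: [-0.5, 0.2, -0.1]
finger_gap: 0.498
gripper_force: 0.0
```

>>> {"method": "step_arm", "body": {
  "motion": [
    [[0, 0.0043, 0.01], 0],
    [[0, 0, 0.03], 0],
    [[0, 0, 0.045], 0],
    [[0, 0, 0.045], 0],
    [[0, 0, 0.035], 0],
    [[0, 0, 0.025], 0],
    [[0, 0, 0.015], 0],
    [[0, 0, 0.008], 0],
    [[0, 0, 0.002], 0],
    [[0, 0, 0], 0]
  ]
}}

```text
time_s: 63.25
ee_pos: [525.7, 305.5, -1.8]
tool_rot: [0.001, -0.061, 0.998, 0.0]
ft_force: [-0.7, -1.0, 0.2]
finger_gap: 0.501
gripper_force: 0.0
```

>>> {"method": "step_arm", "body": {
  "motion": [
    [[0, 0, 0], 0],
    [[0, 0, 0], 0],
    [[0, 0, 0], 0],
    [[0, 0, 0], 0],
    [[0, 0, 0], 0],
    [[0, 0, 0], 0],
    [[0, 0, 0], 0],
    [[0, 0, 0], 0],
    [[0, 0, 0], 0],
    [[0, 0, 0], 0]
  ],
  "grip": 0.15,
  "force": 30
}}

```text
time_s: 64.25
ee_pos: [525.8, 306.2, -1.4]
tool_rot: [0.001, -0.061, 0.998, 0.001]
ft_force: [-1.6, -0.8, 5.9]
finger_gap: 0.222
gripper_force: 29.6
```

```bash
python3 t.py -.014 .4173 .215 0 524.7 304.8 120 622.3 -81.7 120;python3 -c "
from h import *
print(ctrl.state()['ft_force'],ctrl.state()['gripper_force'])"
```

```text
cmd [524.8 304.8  -2.4 187.2] meas [525.8 306.2  -1.4] 187.0 64.25 gap 0.222
to [524.7 304.8 120. ] shift [ 1.00e-04 -0.00e+00 -1.53e-01] rows>= 3
to [622.3 -81.7 120. ] shift [-0.0606 -0.4946  0.    ] rows>= 9
[-1.59386432 -0.83262462  5.90187631] 29.62502270936966
```

The body would pass close to the top of the guard at this grip height, so I'll regrip the boss 8 mm higher.

>>> {"method": "step_arm", "body": {
  "motion": [
    [[0, 0, 0], 0],
    [[0, 0, 0], 0],
    [[0, 0, 0], 0],
    [[0, 0, -0.004], 0],
    [[0, 0, -0.006], 0],
    [[0, 0, 0], 0],
    [[0, 0, 0], 0],
    [[0, 0, 0], 0],
    [[0, 0, 0], 0],
    [[0, 0, 0], 0]
  ],
  "grip": 0.4
}}

```text
time_s: 65.25
ee_pos: [524.9, 305.5, 5.4]
tool_rot: [-0.0, -0.061, 0.998, -0.0]
ft_force: [0.4, -0.4, -0.5]
finger_gap: 0.401
gripper_force: 0.0
```

>>> {"method": "step_arm", "body": {
  "motion": [
    [[0, 0, 0], 0],
    [[0, 0, 0], 0],
    [[0, 0, 0], 0],
    [[0, 0, 0], 0],
    [[0, 0, 0], 0],
    [[0, 0, 0], 0],
    [[0, 0, 0], 0],
    [[0, 0, 0], 0],
    [[0, 0, 0], 0],
    [[0, 0, 0], 0]
  ],
  "grip": 0.15
}}

```text
time_s: 66.25
ee_pos: [525.0, 305.6, 5.6]
tool_rot: [0.0, -0.061, 0.998, 0.0]
ft_force: [0.7, -0.4, 2.9]
finger_gap: 0.211
gripper_force: 29.5
```

>>> {"method": "step_arm", "body": {
  "motion": [
    [[0, 0, -0.01], 0],
    [[0, 0, -0.02], 0],
    [[0, 0, -0.03], 0],
    [[0, 0, -0.03], 0],
    [[-0.001, -0.01, -0.02], 0],
    [[-0.003, -0.026, 0], 0],
    [[-0.0051, -0.042, 0], 0],
    [[-0.0051, -0.042, 0], 0],
    [[-0.0051, -0.042, 0], 0],
    [[-0.0051, -0.042, 0], 0]
  ]
}}

```text
time_s: 67.25
ee_pos: [564.5, 143.8, 94.2]
tool_rot: [0.0, -0.061, 0.998, 0.0]
ft_force: [0.1, -0.3, -0.4]
finger_gap: 0.212
gripper_force: 29.4
```

>>> {"method": "step_arm", "body": {
  "motion": [
    [[-0.0051, -0.042, 0], 0],
    [[-0.0051, -0.042, 0], 0],
    [[-0.0051, -0.042, 0], 0],
    [[-0.0051, -0.042, 0], 0],
    [[-0.0051, -0.042, 0], 0],
    [[-0.0051, -0.042, 0], 0],
    [[-0.004, -0.028, 0], 0],
    [[-0.0016, -0.0107, 0], 0],
    [[0, 0, 0.01], 0],
    [[0, 0, 0.02], 0]
  ]
}}

```text
time_s: 68.25
ee_pos: [622.3, -79.7, 69.8]
tool_rot: [0.001, -0.062, 0.998, 0.001]
ft_force: [-0.0, 1.3, -0.9]
finger_gap: 0.214
gripper_force: 29.4
```

>>> {"method": "step_arm", "body": {
  "motion": [
    [[0, 0, 0.025], 0],
    [[0, 0, 0.02], 0],
    [[0, 0, 0.01], 0],
    [[0, 0, 0.005], 0],
    [[0, 0, 0], 0],
    [[0, 0, 0], 0],
    [[0, 0, 0], 0],
    [[0, 0, 0], 0],
    [[0, 0, 0], 0],
    [[0, 0, 0], 0]
  ]
}}

```text
time_s: 69.25
ee_pos: [621.6, -81.3, 21.7]
tool_rot: [0.0, -0.061, 0.998, 0.0]
ft_force: [-0.1, 0.7, -2.3]
finger_gap: 0.215
gripper_force: 29.4
```

```bash
python3 t.py -.0606 -.4947 -.03 0 622.4 -81.9 17.6;python3 -c "
from h import *
print(ctrl.state()['ft_force'],ctrl.state()['gripper_force'])
for n in ['top','scene','wrist']:
  c=snap(n);print(n,place('wheel',n,c),place('pad_round',n,c),place('guard',n,c))"
```

```text
cmd [622.4 -81.8  21.6 187.2] meas [621.6 -81.3  21.7] 187.0 69.25 gap 0.215
to [622.4 -81.9  17.6] shift [ 0.0001 -0.0002  0.005 ] rows>= 1
[-0.14576371  0.69975856 -2.26452466] 29.427780210971832
top [] [] [(0.54, [550.4, -24.2, 14.1])]
scene [(0.88, [618.1, -81.9, 20.1]), (0.49, [502.3, -287.6, 1.5])] [(0.74, [618.8, -82.7, 15.2]), (0.7, [603.5, 311.3, 4.0])] [(0.62, [557.8, -25.4, 13.7])]
wrist [(0.89, [621.2, -83.8, 16.2])] [(0.93, [623.1, -80.4, 10.5])] [(0.71, [554.4, -28.6, 18.5])]
```

>>> {"method": "step_arm", "body": {
  "motion": [
    [[-0.0003, 0, 0.002], 0],
    [[0, 0, 0.0015], 0],
    [[0, 0, 0.001], 0],
    [[0, 0, 0.0008], 0],
    [[0, 0, 0.0004], 0],
    [[0, 0, 0], 0],
    [[0, 0, 0], 0],
    [[0, 0, 0], 0],
    [[0, 0, 0], 0],
    [[0, 0, 0], 0]
  ]
}}

```text
time_s: 70.85
ee_pos: [621.6, -81.2, 17.6]
tool_rot: [-0.0, -0.061, 0.998, 0.0]
ft_force: [-2.3, 0.3, 4.8]
finger_gap: 0.218
gripper_force: 30.0
```

>>> {"method": "step_arm", "body": {
  "motion": [
    [[0, 0, 0], 0],
    [[0, 0, 0], 0],
    [[0, 0, 0], 0],
    [[0, 0, -0.01], 0],
    [[0, 0, -0.03], 0],
    [[0, 0, -0.05], 0],
    [[0, 0, -0.05], 0],
    [[0, 0, -0.03], 0],
    [[0, 0, -0.01], 0],
    [[0, 0, 0], 0]
  ],
  "grip": 0.5
}}

```text
time_s: 71.85
ee_pos: [622.4, -81.4, 162.1]
tool_rot: [0.001, -0.061, 0.998, 0.0]
ft_force: [-0.4, 0.9, -1.0]
finger_gap: 0.502
gripper_force: 0.0
```

```bash
python3 t.py -.0003 0 -.1743 0 609 314.4 161 609 314.4 28;python3 -c "
from h import *
for n in ['top','scene']:
  c=snap(n);print(n,place('wheel',n,c),place('guard',n,c),place('funnel',n,c))"
```

```text
cmd [622.7 -81.7 161.  187.2] meas [622.4 -81.4 162.1] 187.0 71.85 gap 0.502
to [609.  314.4 161. ] shift [-0.045   0.4934  0.    ] rows>= 9
to [609.  314.4  28. ] shift [0.     0.     0.1662] rows>= 3
top [(0.68, [552.4, -23.0, 13.8])] [(0.5, [550.7, -23.7, 15.2])] [(0.95, [604.4, 314.1, 5.5])]
scene [] [(0.94, [553.2, -27.2, 14.1])] [(0.96, [607.1, 310.9, 4.5])]
```

>>> {"method": "step_arm", "body": {
  "motion": [
    [[-0.002, 0.02, 0], 0],
    [[-0.0035, 0.04, 0], 0],
    [[-0.0045, 0.05, 0], 0],
    [[-0.0045, 0.05, 0], 0],
    [[-0.0045, 0.05, 0], 0],
    [[-0.0045, 0.05, 0], 0],
    [[-0.0045, 0.05, 0], 0],
    [[-0.0045, 0.05, 0], 0],
    [[-0.0045, 0.05, 0], 0],
    [[-0.0045, 0.045, 0], 0]
  ]
}}

```text
time_s: 73.25
ee_pos: [608.7, 288.2, 160.8]
tool_rot: [-0.0, -0.062, 0.998, 0.001]
ft_force: [0.5, 0.3, -0.9]
finger_gap: 0.496
gripper_force: 0.0
```

>>> {"method": "step_arm", "body": {
  "motion": [
    [[-0.0025, 0.026, 0], 0],
    [[-0.001, 0.0124, 0], 0],
    [[0, 0, 0.01], 0],
    [[0, 0, 0.03], 0],
    [[0, 0, 0.04], 0],
    [[0, 0, 0.035], 0],
    [[0, 0, 0.025], 0],
    [[0, 0, 0.015], 0],
    [[0, 0, 0.008], 0],
    [[0, 0, 0.003], 0]
  ]
}}

```text
time_s: 74.25
ee_pos: [609.6, 313.6, 28.0]
tool_rot: [0.0, -0.06, 0.998, -0.0]
ft_force: [0.4, -0.0, -0.1]
finger_gap: 0.501
gripper_force: 0.0
```

>>> {"method": "step_arm", "body": {
  "motion": [
    [[0, 0, 0], 0],
    [[0, 0, 0], 0],
    [[0, 0, 0], 0],
    [[0, 0, 0], 0],
    [[0, 0, 0], 0],
    [[0, 0, 0], 0],
    [[0, 0, 0], 0],
    [[0, 0, 0], 0],
    [[0, 0, 0], 0],
    [[0, 0, 0], 0]
  ],
  "grip": 0.3,
  "force": 25
}}

```text
time_s: 75.25
ee_pos: [609.2, 314.9, 28.1]
tool_rot: [0.0, -0.061, 0.998, 0.0]
ft_force: [0.8, 0.9, -0.4]
finger_gap: 0.302
gripper_force: 0.0
```

>>> {"method": "step_arm", "body": {
  "motion": [
    [[0, 0, 0], 0],
    [[0, 0, 0], 0],
    [[0, 0, 0], 0],
    [[0, 0, 0], 0],
    [[0, 0, 0], 0],
    [[0, 0, 0], 0],
    [[0, 0, 0], 0],
    [[0, 0, 0], 0],
    [[0, 0, 0], 0],
    [[0, 0, 0], 0]
  ],
  "grip": 0.08
}}

```text
time_s: 76.25
ee_pos: [609.2, 314.9, 28.2]
tool_rot: [0.0, -0.061, 0.998, 0.0]
ft_force: [0.3, 0.2, -1.6]
finger_gap: 0.153
gripper_force: 26.4
```

```bash
python3 t.py -.0405 .4934 .166 0 609 314.4 140 607.3 41 140;python3 -c "
from h import *
print(ctrl.state()['ft_force'],ctrl.state()['gripper_force'])"
```

```text
cmd [605.4 313.9  28.2 187.2] meas [609.2 314.9  28.2] 187.0 76.25 gap 0.153
to [609.  314.4 140. ] shift [-0.0045  0.     -0.1397] rows>= 3
to [607.3  41.  140. ] shift [ 0.0449 -0.3388  0.    ] rows>= 6
[ 0.29206571  0.24706599 -1.59738433] 26.40214830636978
```

>>> {"method": "step_arm", "body": {
  "motion": [
    [[0, 0, -0.01], 0],
    [[0, 0, -0.02], 0],
    [[0, 0, -0.025], 0],
    [[0, 0, -0.02], 0],
    [[0.0013, -0.01, 0], 0],
    [[0.003, -0.0225, 0], 0],
    [[0.0046, -0.035, 0], 0],
    [[0.0046, -0.035, 0], 0],
    [[0.0046, -0.035, 0], 0],
    [[0.0046, -0.035, 0], 0]
  ]
}}

```text
time_s: 77.25
ee_pos: [606.7, 171.9, 86.9]
tool_rot: [-0.001, -0.06, 0.998, -0.001]
ft_force: [-0.0, -0.4, -1.0]
finger_gap: 0.156
gripper_force: 26.4
```

>>> {"method": "step_arm", "body": {
  "motion": [
    [[0.0046, -0.035, 0], 0],
    [[0.0046, -0.035, 0], 0],
    [[0.0046, -0.035, 0], 0],
    [[0.0046, -0.035, 0], 0],
    [[0.0028, -0.018, 0], 0],
    [[0.001, -0.008, 0], 0],
    [[0, 0, 0.01], 0],
    [[0, 0, 0.02], 0],
    [[0, 0, 0.015], 0],
    [[0, 0, 0.008], 0]
  ]
}}

```text
time_s: 78.25
ee_pos: [605.3, 43.4, 43.7]
tool_rot: [-0.001, -0.062, 0.998, 0.0]
ft_force: [-1.3, 0.4, -0.6]
finger_gap: 0.151
gripper_force: 26.4
```

>>> {"method": "step_arm", "body": {
  "motion": [
    [[0, 0, 0.003], 0],
    [[0, 0, 0], 0],
    [[0, 0, 0], 0],
    [[0, 0, 0], 0],
    [[0, 0, 0], 0],
    [[0, 0, 0], 0],
    [[0, 0, 0], 0],
    [[0, 0, 0], 0],
    [[0, 0, 0], 0],
    [[0, 0, 0], 0]
  ]
}}

```text
time_s: 79.25
ee_pos: [606.6, 41.7, 43.3]
tool_rot: [0.0, -0.061, 0.998, 0.0]
ft_force: [0.1, 0.2, -0.3]
finger_gap: 0.15
gripper_force: 26.4
```

```bash
python3 t.py .0404 -.3385 -.019 0 607.3 41.2 40.2;python3 -c "
from h import *
print(ctrl.state()['ft_force'],ctrl.state()['gripper_force'])
for n in ['top','scene','wrist']:
  c=snap(n);print(n,place('funnel',n,c),place('pad_hex',n,c),place('guard',n,c),place('wheel',n,c))"
```

```text
cmd [607.2  41.2  43.4 187.2] meas [606.6  41.7  43.3] 187.0 79.25 gap 0.15
to [607.3  41.2  40.2] shift [-0.0001 -0.      0.004 ] rows>= 1
[ 0.1387511   0.22353722 -0.27865335] 26.419130265712738
top [(0.45, [622.2, -82.5, 14.3])] [] [(0.57, [552.6, -23.2, 14.0])] [(0.58, [622.8, -81.4, 13.2])]
scene [(0.59, [604.0, 40.8, 17.6])] [(0.5, [605.5, 41.2, 8.0])] [(0.41, [552.8, -26.1, 14.3])] [(0.86, [620.6, -83.7, 15.1])]
wrist [] [] [(0.75, [553.9, -27.9, 17.8])] [(0.62, [621.6, -82.4, 13.0])]
```

>>> {"method": "step_arm", "body": {
  "motion": [
    [[-0.0008, 0, 0.0015], 0],
    [[0, 0, 0.0015], 0],
    [[0, 0, 0.001], 0],
    [[0, 0, 0.0005], 0],
    [[0, 0, 0], 0],
    [[0, 0, 0], 0],
    [[0, 0, 0], 0],
    [[0, 0, 0], 0],
    [[0, 0, 0], 0],
    [[0, 0, 0], 0]
  ]
}}

```text
time_s: 81.0
ee_pos: [607.2, 41.8, 39.7]
tool_rot: [0.0, -0.061, 0.998, 0.0]
ft_force: [0.6, -0.9, 0.2]
finger_gap: 0.151
gripper_force: 26.5
```

>>> {"method": "step_arm", "body": {
  "motion": [
    [[0, 0, 0], 0],
    [[0, 0, 0], 0],
    [[0, 0, 0], 0],
    [[0, 0, 0], 0],
    [[0, 0, -0.01], 0],
    [[0, 0, -0.03], 0],
    [[0, 0, -0.05], 0],
    [[0, 0, -0.05], 0],
    [[0, 0, -0.05], 0],
    [[0, 0, -0.05], 0]
  ],
  "grip": 0.5
}}

```text
time_s: 82.0
ee_pos: [607.1, 41.6, 234.2]
tool_rot: [0.0, -0.061, 0.998, 0.0]
ft_force: [-0.1, 0.3, 0.1]
finger_gap: 0.499
gripper_force: 0.0
```

>>> {"method": "step_arm", "body": {
  "motion": [
    [[0.014, -0.015, -0.02], 0],
    [[0.014, -0.015, -0.02], 0],
    [[0.014, -0.015, -0.02], 0],
    [[0.014, -0.015, -0.02], 0],
    [[0.014, -0.015, -0.01], 0],
    [[0, 0, 0], 0],
    [[0, 0, 0], 0],
    [[0, 0, 0], 0],
    [[0, 0, 0], 0],
    [[0, 0, 0], 0]
  ]
}}

```text
time_s: 83.0
ee_pos: [559.0, -23.9, 302.9]
tool_rot: [-0.001, -0.062, 0.998, -0.0]
ft_force: [0.7, -0.0, 0.0]
finger_gap: 0.499
gripper_force: 0.0
```

```bash
python3 -c "
from h import *
s=ctrl.state();print(s['ee_pos'],s['time_s'])
im=[]
for n in ['top','scene','wrist']:
  c=snap(n);print(n,[(l,place(l,n,c)[:1]) for l in ['guard','wheel','funnel','eccentric','plate','pad_square','pad_round','pad_hex']])
  b=cv2.cvtColor(c['pixels'],cv2.COLOR_RGB2BGR)
  if n=='wrist': im.append(cv2.resize(b[40:240,70:400],(660,400),interpolation=2)); w=c
b2=cv2.cvtColor(ctrl.camera('scene')['pixels'],cv2.COLOR_RGB2BGR)
im.append(cv2.resize(b2[90:270,200:400],(222,200)));
cv2.imwrite('pics/f1.png',im[0])
cv2.imwrite('pics/f2.png',cv2.resize(b2[90:270,200:400],(660,594),interpolation=2))
"
```

```text
[558.9823081  -23.86891359 302.93500108] 83.0
top [('guard', []), ('wheel', []), ('funnel', [(0.24, [526.8, 305.4, 4.4])]), ('eccentric', [(0.82, [500.2, -282.0, 22.0])]), ('plate', [(0.97, [502.8, -286.5, 0.4])]), ('pad_square', []), ('pad_round', []), ('pad_hex', [])]
scene [('guard', [(0.95, [552.1, -25.9, 15.5])]), ('wheel', [(0.73, [619.9, -82.1, 14.7])]), ('funnel', [(0.69, [605.2, 39.4, 14.3])]), ('eccentric', [(0.72, [500.5, -289.3, 23.1])]), ('plate', [(0.59, [501.3, -290.2, 0.0])]), ('pad_square', [(0.79, [549.6, -29.1, 14.5])]), ('pad_round', [(0.51, [620.5, -84.7, 12.2])]), ('pad_hex', [(0.77, [603.1, 38.2, 10.2])])]
wrist [('guard', [(0.68, [554.8, -29.2, 15.2])]), ('wheel', [(0.71, [621.4, -81.9, 12.1])]), ('funnel', [(0.79, [606.0, 42.9, 17.9])]), ('eccentric', [(0.8, [501.3, -285.7, 20.6])]), ('plate', [(0.75, [511.1, -282.1, -3.8])]), ('pad_square', []), ('pad_round', [(0.77, [623.0, -84.7, 15.3])]), ('pad_hex', [(0.2, [623.9, -83.9, 12.0])])]
```

View pics/f1.png

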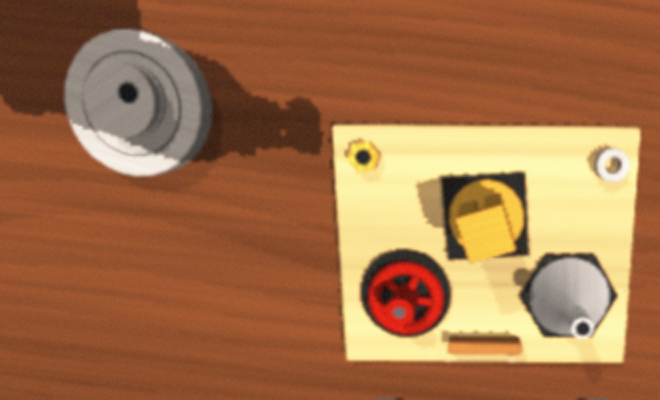

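The final picture shows the guard, wheel and funnel upright and centred on their own pads. The eccentric lies flat within the plate's scribed circle, centred at about (131,102) in the crop. The robot is clear of everything, so I'm handing in.

```bash
python3 -c "
from cell import ctrl
print(ctrl.sign_off())"
```

```text
the job is handed in; nothing more can be done
None
```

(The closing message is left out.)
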